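# Feed a blank through the guarded deburring machine with the push stick

### The arm

A 7-joint arm with a two-finger parallel gripper is mounted at the origin on the work surface. World frame = base frame: x ahead of the robot, y to its left, z up, the work surface at z = 0. Lengths are in m, angles in rad, forces in N, time in s.
With the tool pointing down it reaches from about 0.35 to 0.775 m from the base axis. Payload 3.1 kg.
Tool frame: the origin (TCP) lies midway between the tips of the shut fingers; the grasp point (between the pads) lies 19 mm behind it; z points along the fingers, y is the line along which they close (so a half turn about z gives the same grasp; the last joint's range is limited). The gripper opens to 85 mm and grips with 20 to 120 N. Pads are 22 mm wide; open, the fingers measure 114 mm over their backs; the gripper's body (76 mm by 85 mm) begins 54 mm behind the grasp point. The pads swing forward as they close: fully open they stand 13 mm farther back than shut.
Start: joints at [-1.176, 0.311, 0.014, 1.512, -0.004, 1.319, -0.027], TCP at [0.233, 0.498, 0.193] pointing down, gripper open.
Joint ranges: [-2.7, 2.7], [-0.3, 1.91], [-1.27, 1.3], [0.12, 2.57], [-1.44, 4.58], [0.2, 2.03], [-3.05, 3.05]. Speed limits (rad/s): [2.79, 2.79, 3.14, 3.14, 3.14, 3.14, 3.14].

### API

Orientations are given as a unit quaternion [x, y, z, w].
In Python, from rig import ctrl, optics, job gives the robot as it stands.
- The arm moves only by the tool carry_out, never from a script. Its argument "steps" is a list of rows, each an object with "gripper": the opening, from -1 (shut) to 1 (fully open); "linear": the shift along the tool's x, y, z each as a share of 25 cm, from -1 to 1, a list of three; "rot": the turn, a rotation vector about the tool's x, y, z each as a share of pi/2 rad, from -1 to 1, a list of three. A call has 1 to 20 rows; each row is the pose to reach, as a shift and turn from the pose commanded when the call began, along the tool's axes at that moment; what a row does not reach only later rows make up. A row lasts 1/12 s, in which the tool goes at most 41.7 mm and 7.16 degrees, less where a joint would pass 70% of its speed; a pose out of reach is approached as far as the arm can. A call with a number of a shift or a turn outside -1 to 1 is refused whole. A call with a gripper value outside its range is refused whole. The fingers move at their own pace and stop on an object; the grip force is fixed at half the most. Time passes only in rows, so rows that repeat a pose let the fingers close. It gives the time, the measured TCP pose, the force, the opening and the grip force at its end, in the units of the state.
- ctrl.observe(): the state, without advancing time (a new reading comes with each control period).
- optics.get_image(name): name is "scene" or "top" or "wrist"; returns a dict with "img" (420x560x3 uint8, blue, green, red), "range_z" (420x560 float32, m along the optical axis (not along the pixel's ray), 0 where there is no reading), "K" (3x3 intrinsics, pixels), "R" (3x3) and "t" (3): a world point X has camera coordinates R X + t. Camera axes: x right, y down, z forward; pixel columns grow to the right and rows downward; lengths in m; the calibration is good to about 2 mm. A picture is of the moment at which its call begins.
- job.hand_in(): hands the job in; it is judged then, once.
The state is a dict: "t": time; "qpos": joint angles; "qd": joint speeds; "tau": joint torques, N m; "tool_pos": TCP position; "tcp_rot": TCP orientation; "ft_force": force on the tool from outside, world axes, zero at the start; "wrist_torque": the same for the moment, N m; "grip_width": opening from 0.0 (shut) to 1.0 (fully open); "grip_force": force on a finger pad.
Only numpy, scipy, OpenCV 4.12 (cv2) and the standard library are available. Lean on these libraries where they do the work, as an engineer would, in place of code of your own. Each camera call takes 0.05 s, during which the arm holds its last target. There are 200 camera calls.

### The job

Lay the aluminium blank flat on the infeed bed of the deburring machine, between the fences and just short of the yellow guard, and let go of it. Pull the push stick out of its holster (only its blade shows, so put it down and take it again by its orange handle, or it will not reach) and with its nose push the blank right through under the guard until it is against the red end stop, keeping the hand off the blank once it is going into the guard. Finish with the push stick lying the way it started, underside down, with its middle on the green mat, and leave the other things on the bench where they are.

Things in the scene. Friction and masses are not known exactly. Their poses are not given: they have to be found in the camera images.
- deburrer: Bench deburring machine, fixed, off: green base 350 x 130 mm with a steel bed, yellow guard in the middle, blue motor on its -y side (to y = -166 mm, up to 118 mm high). Origin at table height under the guard's middle; +x is the feed direction, z up. Bed top at z = 40 mm, from x = -170 to +180 mm. When the blank is against the end stop its middle is at x = +105 mm.
- infeed (a point): A point on the bed top (40 mm above the table), midway between the two fences, 103 mm before the guard's middle: the blank's middle fits here, its end 8 mm short of the guard. The fences are straight, 8 mm high above the bed, 10 mm thick, 54 mm apart inside, and run along the feed direction from 170 mm before to 170 mm past the guard's middle.
- guard_mouth (a point): Middle of the inlet of the yellow guard, on the bed top. The guard is 80 mm long in the feed direction, 118 mm wide, its top 92 mm above the table; the opening through it is 36 mm high above the bed and 54 mm wide between the fences (74 mm above them).
- end_stop (a point): Foot, on the bed top, of the face of the red end stop (a fixed plate 74 mm wide), 120 mm past the outlet of the guard, facing the guard. The blank, 110 mm long, ends up against it.
- blank: Aluminium blank, a flat bar 110 (its x) x 46 (its y) x 24 mm (z, up), about 0.33 kg, with dark round marks on its top. Origin at the centre of its underside. It starts lying flat on the table.
- push_stick: Push stick, 200 mm long along its x, about 0.12 kg, flat underside. Origin at the centre of its underside, z up. From tail to nose: orange handle x = -100 to -25 mm, wooden blade to x = +90 mm (16 wide, 18 mm high), rubber nose to x = +100 mm. It starts lying in the holster, handle inside, about 100 mm of blade and nose sticking out, its x along the holster's.
- stick_handle (a point): Middle of the orange handle of the push stick, 65 mm behind the stick's middle, 165 mm behind the pushing face and 19 mm above the underside; the handle is 75 mm long, 26 mm wide, 38 mm high.
- stick_nose (a point): Middle of the flat pushing face at the black rubber nose of the push stick; the nose is 30 mm wide and 20 mm high, its underside flush with the stick's.
- holster: Blue sheet-metal holster, fixed, a tunnel with a roof and a closed back, open only at its +x end (the mouth). Origin at table height under its middle; mouth at x = +55 mm, back at x = -55 mm; inside 40 mm wide and 50 mm high, walls 3 mm, roof top at 53 mm. It has no floor: the stick slides on the table. The stick can only be drawn out along the holster's +x.
- mat: Green mat, fixed, 110 (x) x 200 (y) x 3 mm thick. Origin at the centre of its underside, on the table; top at 3 mm.
- filter: Bystander: grey oil filter standing upright, 60 mm diameter, 73 mm high, origin at the centre of its foot. It may stand where the blank might have been, and the other way round.
- cleaner: Bystander: white bottle with a blue cap, 64 mm diameter, 170 mm high, origin at its foot.
- bearing: Bystander: steel bearing ring lying flat, 84 mm outside, 40 mm inside, 20 mm high, origin at the centre of its underside.
- screwdriver: Bystander: red-handled screwdriver lying on the bench beyond the holster.
- wire_brush: Bystander: wooden brush lying beyond the machine.
- parts_cup: Bystander: grey plastic cup, 80 mm diameter, 70 mm high, origin at its foot.
Not all that is in view belongs to the job. Of the things like the blank, leave any that is pink; of the rest the larger one is meant.

How it is judged:
On the way, in this order (a step that is already met when the one before it is completed fails the run):
1. the blank lies flat on the infeed bed between the fences, short of the guard or with its end just in it, and is let go (y of blank in the frame of deburrer between -0.012 and 0.012 m and z of blank in the frame of deburrer between 0.035 and 0.045 m and angle between the x axis of blank and the x axis of deburrer, either way round below 0.15 rad and x of blank in the frame of deburrer between -0.165 and -0.07 m and not (contact force between any of the fingers, the arm and blank above 0.3 N) and linear speed of blank below 0.03 m/s), for 0.2 s.
2. the push stick pushes the blank under the guard (y of blank in the frame of deburrer between -0.012 and 0.012 m and z of blank in the frame of deburrer between 0.035 and 0.045 m and angle between the x axis of blank and the x axis of deburrer, either way round below 0.15 rad and x of blank in the frame of deburrer between -0.05 and 0.099 m and contact force between push_stick and blank above 0.2 N and not (contact force between any of the fingers, the arm and blank above 0.3 N)), for 0.02 s.
3. the blank is through the guard and against the end stop (y of blank in the frame of deburrer between -0.012 and 0.012 m and z of blank in the frame of deburrer between 0.035 and 0.045 m and angle between the x axis of blank and the x axis of deburrer, either way round below 0.15 rad and x of blank in the frame of deburrer above 0.099 m and not (contact force between any of the fingers, the arm and blank above 0.3 N)), for 0.2 s.
At the end, for the whole second after the job is handed in: The blank lies flat on the bed between the fences, in line with them, fully through the guard and within 6 mm of the end stop; the push stick lies underside down at rest with its middle on the mat (at most 5 mm outside the mat's edge); both are released (all of step 3 and linear speed of each of blank, push_stick below 0.02 m/s and x of push_stick in the frame of mat between -0.06 and 0.06 m and y of push_stick in the frame of mat between -0.105 and 0.105 m and z of push_stick in the frame of mat between -0.002 and 0.008 m and angle between push_stick's own z axis and vertical below 0.12 rad); the robot touches nothing.
It fails at once if the hand touches the blank when it is on the bed with its end more than 20 mm into the guard, or beyond (x of blank in the frame of deburrer between -0.07 and 0.14 m and y of blank in the frame of deburrer between -0.03 and 0.03 m and z of blank in the frame of deburrer below 0.055 m and contact force between any of the fingers, the arm and blank above 0.3 N).
It fails at once if a bystander is moved more than 40 mm or knocked over (distance of any of filter, cleaner, bearing, screwdriver, wire_brush, parts_cup from where it was at the start of the episode above 0.04 m or angle between any of filter, cleaner, parts_cup's own z axis and vertical above 0.5 rad).
It also fails if it takes over 72 s, if anything falls off the work surface, if the arm or the gripper's body presses on something with over 40 N, if the wrist force passes 120 N, or if a joint passes its speed limit or range.

## Working session

There is one attempt and no reset: what is moved stays moved. The work goes in short steps, Python scripts to look and compute and a tool call to move; the robot and the scene stay as the last step left them, time stands still between calls to the robot, and variables do not carry over. Pictures are saved under pics/ and viewed, at most 10 in all, crops included, and the job is handed in when it is done.

Besides the shell and the picture viewer there is one more tool, called after "Emit:" as a command line: name --argument value ..., lists and objects as JSON in quotes. carry_out: Moves the arm, as the interface text tells. Its arguments: {"type":"object","properties":{"steps":{"type":"array"}},"required":["steps"]}

```bash
mkdir -p pics
python3 - <<'E'
from rig import ctrl, optics
import cv2, numpy as np
for n in ["top","scene"]:
    d=optics.get_image(n); cv2.imwrite(f"pics/{n}0.png",d["img"]); np.savez(f"{n}0.npz",**d)
    print(n,d["K"].tolist(),d["R"].round(3).tolist(),d["t"].round(3).tolist())
s=ctrl.observe(); print(s["t"],s["tool_pos"],s["tcp_rot"],s["grip_width"])
E
```

```text
top [[456.9623161335649, 0.0, 275.7093765012514], [0.0, 456.9623161335649, 203.56495692728168], [0.0, 0.0, 1.0]] [[0.015, -1.0, -0.01], [-0.988, -0.014, -0.155], [0.155, 0.012, -0.988]] [0.011, 0.559, 1.375]
scene [[450.1785779378924, 0.0, 281.1984774847366], [0.0, 450.1785779378924, 208.01373585171183], [0.0, 0.0, 1.0]] [[-0.275, 0.961, -0.005], [0.514, 0.143, -0.846], [-0.813, -0.236, -0.533]] [0.118, -0.233, 1.666]
0.1 [0.2323439  0.49771237 0.19191784] [ 2.16635069e-01  9.76252082e-01 -1.03856394e-03 -1.99826030e-04] 0.9993616075758
```

View pics/top0.png

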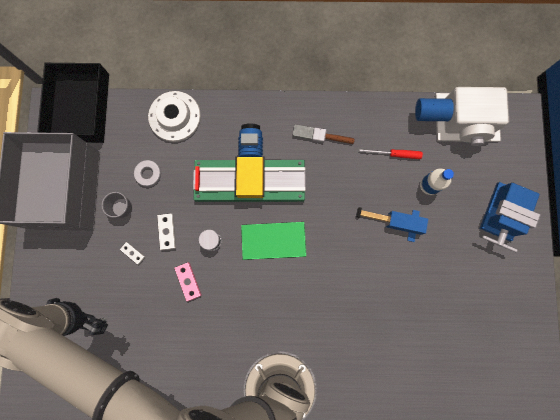

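View pics/scene0.png

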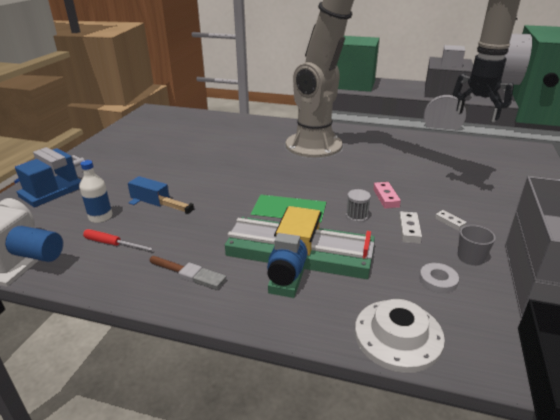

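The top view shows the blank at about (166,232), with the pink decoy at (187,282) and the small one at (132,253). The machine sits at about (249,180), its red stop on the left, so feed runs along world +y. The holster is at (407,223) with the blade pointing left, and the mat is at (274,241).

```bash
cat > h.py <<'E'
import numpy as np
from rig import ctrl, optics
from scipy.spatial.transform import Rotation as Rn
def world(d,u,v,z=None):
    "pixel -> world, by depth or on the plane of height z"
    K,R,t=d["K"],d["R"],d["t"]; r=R.T@np.linalg.solve(K,[u,v,1.]); c=-R.T@t
    s=d["range_z"][int(round(v)),int(round(u))] if z is None else (z-c[2])/r[2]
    return c+s*r
def cloud(d):
    v,u=np.mgrid[:420,:560]; r=np.stack([u,v,np.ones_like(u)],-1)@np.linalg.inv(d["K"]).T
    return (r*d["range_z"][...,None]-d["t"])@d["R"]
E
python3 - <<'E'
from h import *; import cv2
d=dict(np.load("top0.npz"))
c=cv2.resize(d["img"][140:260,100:260],(800,600),interpolation=cv2.INTER_CUBIC); cv2.imwrite("pics/a.png",c)
c=cv2.resize(d["img"][140:260,220:440],(800,436),interpolation=cv2.INTER_CUBIC); cv2.imwrite("pics/b.png",c)
P=cloud(d)
for n,(u0,u1,v0,v1,zl,zh) in dict(blank=(152,182,205,258,.012,.04),stick=(352,389,200,226,.009,.04),hol=(380,432,205,242,.042,.07),guard=(225,272,150,210,.08,.1),bed=(190,310,155,210,.034,.0445),fence=(190,310,155,210,.0455,.06),filt=(195,225,225,255,.05,.09),cup=(95,132,185,222,.05,.09),mat=(235,312,215,262,.0015,.008)).items():
    Q=P[v0:v1,u0:u1].reshape(-1,3); Q=Q[(Q[:,2]>zl)&(Q[:,2]<zh)]
    r=cv2.minAreaRect((Q[:,:2]*1000).astype(np.float32)); print(n,len(Q),np.round(r[0],1),np.round(r[1],1),round(r[2],1),"z",np.median(Q[:,2]).round(4),"mean",Q.mean(0).round(4))
E
```

```text
blank 541 [469.9 363.3] [110.4  47.1] 8.1 z 0.0233 mean [0.4693 0.3619 0.0233]
stick 199 [ 541.8 -289.8] [101.8  61.6] 72.6 z 0.0178 mean [ 0.5308 -0.2828  0.0176]
hol 573 [ 506.4 -387.7] [114.3  47.2] 78.7 z 0.0528 mean [ 0.5062 -0.3869  0.0527]
guard 1233 [645.8 101.8] [144.9  86.1] 1.2 z 0.0912 mean [0.6413 0.1008 0.0909]
bed 2255 [634.  106.7] [129.3 350.5] 0.7 z 0.0384 mean [0.6328 0.1007 0.0386]
fence 536 [624.9 101.6] [ 96.6 339.8] 0.7 z 0.0485 mean [0.6326 0.0971 0.0489]
filt 320 [442.1 219.4] [57.6 58.8] 2.0 z 0.0723 mean [0.4423 0.2197 0.072 ]
cup 207 [546.4 513.6] [75.5 80.2] 0.9 z 0.0654 mean [0.548  0.5183 0.0638]
mat 1752 [455.1  26.8] [145.7 241.7] 0.8 z 0.0037 mean [0.4514 0.0253 0.004 ]
```

View pics/a.png

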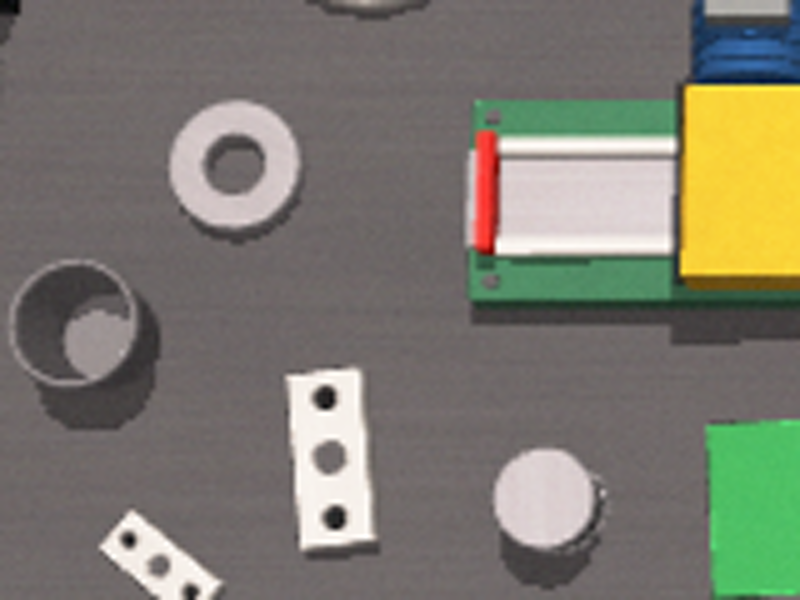

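View pics/b.png

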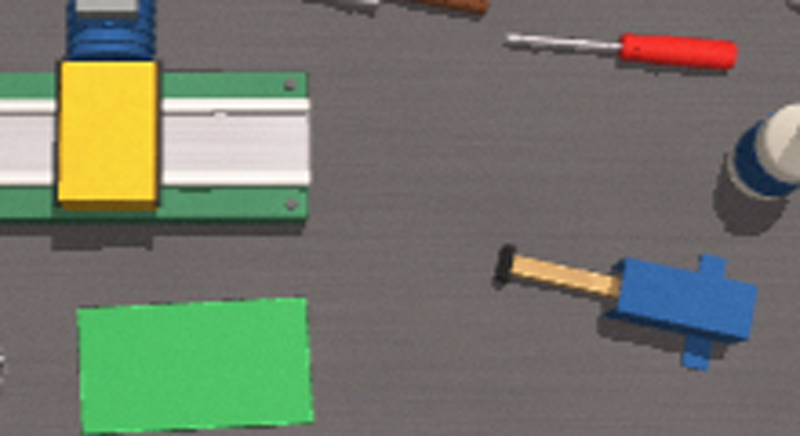

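Crop a shows the blank's top corners at (286,376), (360,368), (377,545) and (303,551). In crop b, the guard top spans (58..158, 61..202), the nose face runs (508,246)–(497,284), and the holster roof corners are (622,259), (757,285), (747,340) and (612,312).

Run:
```python
from h import *; import cv2
d=dict(np.load("top0.npz")); s=dict(np.load("scene0.npz"))
A=lambda x,y,z:world(d,100+x/5-.4,140+y/5-.4,z)
B=lambda x,y,z:world(d,220+x/3.636-.4,140+y/3.636-.4,z)
def show(n,L): L=np.array(L); print(n,L[:,:2].round(4).tolist(),"mean",L.mean(0).round(4))
show("blank",[A(*p,.024) for p in [(286,376),(360,368),(377,545),(303,551)]])
show("guard",[B(*p,.092) for p in [(58,61),(158,61),(158,202),(58,202)]])
show("base",[A(474,100,.03),B(307,73,.03),B(307,218,.03),A(470,300,.03)])
show("fence inner R",[B(300,114,.048),B(300,184,.048),B(165,114,.048),B(165,184,.048)])
show("fence inner L",[A(500,154,.048),A(500,236,.048),A(670,154,.048),A(670,236,.048)])
show("nose",[B(508,246,.02),B(497,284,.02),B(516,249,.02),B(507,287,.02)])
show("blade ctr",[B(535,269,.018),B(610,288,.018)])
show("roof",[B(*p,.053) for p in [(622,259),(757,285),(747,340),(612,312)]])
show("mat",[B(*p,.003) for p in [(78,310),(306,298),(313,423),(84,433)]])
# scene view check by depth: project to scene
P=cloud(s)
for n,(x0,x1,y0,y1,zl,zh) in dict(blank=(.4,.54,.28,.44,.015,.035),stick=(.46,.58,-.36,-.2,.009,.04),hol=(.45,.56,-.46,-.31,.045,.06),guard=(.55,.72,.04,.16,.084,.1),fence=(.55,.72,-.1,.3,.044,.052),bed=(.6,.65,-.1,.04,.03,.05),mat=(.35,.55,-.1,.15,.0015,.008)).items():
    Q=P.reshape(-1,3); Q=Q[(Q[:,0]>x0)&(Q[:,0]<x1)&(Q[:,1]>y0)&(Q[:,1]<y1)&(Q[:,2]>zl)&(Q[:,2]<zh)]
    r=cv2.minAreaRect((Q[:,:2]*1000).astype(np.float32)); print(n,len(Q),np.round(r[0],1),np.round(r[1],1),round(r[2],1),"z",np.median(Q[:,2]).round(4))
c=ctrl.observe(); print(Rn.from_quat(c["tcp_rot"]).as_matrix().round(4).tolist())
```

```text
blank [[0.5205, 0.393], [0.5262, 0.3466], [0.4155, 0.3303], [0.4111, 0.3762]] mean [0.4683 0.3615 0.024 ]
guard [[0.6948, 0.1434], [0.6958, 0.0595], [0.5758, 0.0571], [0.5747, 0.1399]] mean [0.6353 0.1    0.092 ]
base [[0.6989, 0.281], [0.703, -0.0685], [0.5744, -0.0693], [0.5696, 0.2779]] mean [0.6365 0.1053 0.03  ]
fence inner R [[0.6621, -0.0618], [0.6008, -0.0622], [0.6606, 0.0544], [0.5992, 0.0532]] mean [ 0.6307 -0.0041  0.048 ]
fence inner L [[0.6597, 0.2596], [0.6073, 0.2574], [0.6611, 0.1528], [0.6087, 0.1513]] mean [0.6342 0.2053 0.048 ]
nose [[0.5539, -0.2438], [0.5206, -0.2339], [0.5513, -0.2507], [0.5181, -0.2425]] mean [ 0.536  -0.2427  0.02  ]
blade ctr [[0.5344, -0.2672], [0.5187, -0.3315]] mean [ 0.5265 -0.2994  0.018 ]
roof [[0.5391, -0.334], [0.5186, -0.4468], [0.472, -0.4368], [0.494, -0.3246]] mean [ 0.5059 -0.3856  0.053 ]
mat [[0.4948, 0.1288], [0.5081, -0.0701], [0.3997, -0.0768], [0.3882, 0.1207]] mean [0.4477 0.0256 0.003 ]
blank 478 [471.3 365.8] [117.9  46.4] 7.6 z 0.024
stick 352 [ 527.3 -298.1] [136.2  50.4] 76.5 z 0.0177
hol 366 [ 508.1 -383.2] [113.   54.1] 77.6 z 0.0525
guard 1084 [646.1 103.9] [145.9  91.1] 1.2 z 0.0919
fence 770 [637.4 103.7] [119.  339.9] 0.7 z 0.0476
bed 558 [624.9 -13.9] [107.4  49.4] 90.0 z 0.0408
mat 1018 [438.   24.9] [173.9 249.4] 0.0 z 0.0031
[[-0.9061, 0.423, -0.0008], [0.423, 0.9061, -0.0019], [-0.0001, -0.0021, -1.0]]
```

```bash
cat >> h.py <<'E'
def plan(*wps):
    "waypoints (x,y,z,angle of tool y in deg, tool z down) -> linear and rot shares from the present pose"
    s=ctrl.observe(); R=Rn.from_quat(s["tcp_rot"]); p=np.array(s["tool_pos"])
    print("now",s["t"].round(2) if hasattr(s["t"],"round") else s["t"],p.round(4),"yaw_y",np.degrees(np.arctan2(*R.as_matrix()[[1,0],1])).round(2),"q",np.round(s["qpos"],2),"w",round(float(s["grip_width"]),3),"F",np.round(s["ft_force"],1))
    for x,y,z,a in wps:
        c,t=np.cos(np.radians(a)),np.sin(np.radians(a))
        T=Rn.from_matrix(np.array([[-t,c,0],[c,t,0],[0,0,-1.]]))
        l=R.inv().apply(np.array([x,y,z])-p)/.25; r=(R.inv()*T).as_rotvec()/(np.pi/2)
        print("lin",l.round(3).tolist(),"rot",r.round(3).tolist(),"rows",np.ceil(max(np.linalg.norm(l)*6,np.linalg.norm(r)*90/7.16)))
E
python3 -c "
from h import *
plan((.469,.3625,.17,98.1),(.469,.3625,.06,98.1),(.469,.3625,.007,98.1))"
```

```text
now 0.1 [0.2323 0.4977 0.1919] yaw_y 64.98 q [-1.18  0.31  0.01  1.51 -0.    1.32 -0.03] w 0.999 F [0.2 0.3 0.8]
lin [-1.087, -0.089, 0.088] rot [-0.001, -0.0, -0.368] rows 7.0
lin [-1.087, -0.089, 0.528] rot [-0.001, -0.0, -0.368] rows 8.0
lin [-1.086, -0.088, 0.74] rot [-0.001, -0.0, -0.368] rows 8.0
```

Emit:
carry_out --steps '[{"gripper":1,"linear":[-0.2,-0.02,0.02],"rot":[0,0,-0.08]},{"gripper":1,"linear":[-0.36,-0.03,0.03],"rot":[0,0,-0.15]},{"gripper":1,"linear":[-0.52,-0.04,0.04],"rot":[0,0,-0.22]},{"gripper":1,"linear":[-0.68,-0.06,0.05],"rot":[0,0,-0.29]},{"gripper":1,"linear":[-0.84,-0.07,0.06],"rot":[0,0,-0.368]},{"gripper":1,"linear":[-0.98,-0.089,0.07],"rot":[0,0,-0.368]},{"gripper":1,"linear":[-0.98,-0.089,0.088],"rot":[0,0,-0.368]},{"gripper":1,"linear":[-0.98,-0.089,0.088],"rot":[0,0,-0.368]},{"gripper":1,"linear":[-0.98,-0.089,0.088],"rot":[0,0,-0.368]}]'

```text
t: 0.85
tool_pos: [0.4452, 0.3735, 0.1699]
tcp_rot: [-0.069, 0.998, -0.0, -0.001]
ft_force: [-0.6, -0.1, 0.1]
grip_width: 1.0
grip_force: 0.0
```

Run:
```python
from h import *; import cv2
plan((.469,.3625,.06,98.1),(.469,.3625,.007,98.1))
d=optics.get_image("wrist"); cv2.imwrite("pics/w1.png",d["img"])
P=cloud(d).reshape(-1,3)
Q=P[(abs(P[:,0]-.469)<.09)&(abs(P[:,1]-.3625)<.05)&(P[:,2]>.012)&(P[:,2]<.035)]
r=cv2.minAreaRect((Q[:,:2]*1000).astype(np.float32)); print(len(Q),r,np.median(Q[:,2]))
```

```text
now 0.85 [0.4452 0.3735 0.1699] yaw_y 97.94 q [-0.76  0.39  0.04  1.46 -0.02  1.3   1.  ] w 1.0 F [-0.6 -0.1  0.1]
lin [-0.089, -0.056, 0.439] rot [-0.001, -0.001, -0.002] rows 3.0
lin [-0.089, -0.056, 0.651] rot [-0.001, -0.001, -0.002] rows 4.0
4177 ((470.64019775390625, 364.1668395996094), (110.33794403076172, 46.084285736083984), 7.902719974517822) 0.023860633770965825
```

View pics/w1.png

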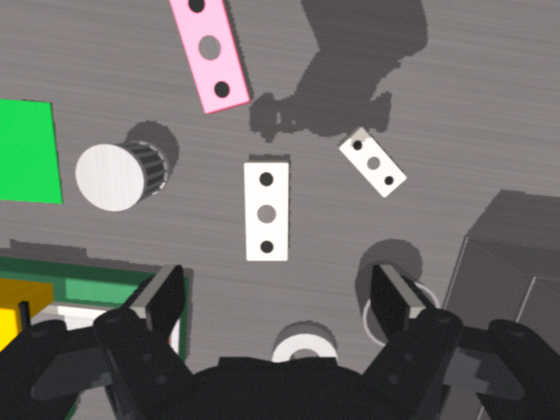

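The wrist view shows the white blank at (267,211), level with the fingers, and clear of the filter and the pink part. Going down to grip it.

Emit:
carry_out --steps '[{"gripper":1,"linear":[-0.095,-0.053,0.1],"rot":[0,0,0]},{"gripper":1,"linear":[-0.095,-0.053,0.25],"rot":[0,0,0]},{"gripper":1,"linear":[-0.095,-0.053,0.4],"rot":[0,0,0]},{"gripper":1,"linear":[-0.095,-0.053,0.5],"rot":[0,0,0]},{"gripper":1,"linear":[-0.095,-0.053,0.58],"rot":[0,0,0]},{"gripper":1,"linear":[-0.095,-0.053,0.65],"rot":[0,0,0]},{"gripper":1,"linear":[-0.095,-0.053,0.65],"rot":[0,0,0]},{"gripper":-1,"linear":[-0.095,-0.053,0.65],"rot":[0,0,0]},{"gripper":-1,"linear":[-0.095,-0.053,0.65],"rot":[0,0,0]},{"gripper":-1,"linear":[-0.095,-0.053,0.65],"rot":[0,0,0]},{"gripper":-1,"linear":[-0.095,-0.053,0.65],"rot":[0,0,0]},{"gripper":-1,"linear":[-0.095,-0.053,0.65],"rot":[0,0,0]},{"gripper":-1,"linear":[-0.095,-0.053,0.65],"rot":[0,0,0]},{"gripper":-1,"linear":[-0.095,-0.053,0.65],"rot":[0,0,0]},{"gripper":-1,"linear":[-0.095,-0.053,0.65],"rot":[0,0,0]},{"gripper":-1,"linear":[-0.095,-0.053,0.55],"rot":[0,0,0]},{"gripper":-1,"linear":[-0.095,-0.053,0.35],"rot":[0,0,0]},{"gripper":-1,"linear":[-0.095,-0.053,0.1],"rot":[0,0,0]},{"gripper":-1,"linear":[-0.095,-0.053,0],"rot":[0,0,0]},{"gripper":-1,"linear":[-0.095,-0.053,0],"rot":[0,0,0]}]'

```text
t: 2.57
tool_pos: [0.474, 0.3674, 0.1789]
tcp_rot: [-0.071, 0.997, 0.004, 0.005]
ft_force: [-0.7, 0.5, 0.0]
grip_width: -0.0
grip_force: 0.0
```

Run:
```python
from h import *
plan((.55,.2,.20,35),(.6368,-.005,.20,-.75))
```

```text
now 2.5667 [0.474  0.3674 0.1789] yaw_y 98.09 q [-0.72  0.41  0.05  1.41 -0.02  1.31  1.04] w -0.0 F [-0.7  0.5  0. ]
lin [-0.208, -0.705, -0.087] rot [0.008, 0.004, 0.701] rows 9.0
lin [-0.436, -1.566, -0.09] rot [0.009, 0.002, 1.098] rows 14.0
```

Run:
```python
from h import *; import cv2
d=optics.get_image("wrist"); cv2.imwrite("pics/w2.png",d["img"])
P=cloud(d).reshape(-1,3)
Q=P[(abs(P[:,0]-.469)<.09)&(abs(P[:,1]-.3625)<.06)&(P[:,2]>.012)&(P[:,2]<.035)]
r=cv2.minAreaRect((Q[:,:2]*1000).astype(np.float32)); print(len(Q),r,np.median(Q[:,2]))
plan((.4705,.364,.08,97.9),(.4705,.364,.002,97.9))
```

```text
4212 ((470.5389404296875, 364.2147521972656), (109.48713684082031, 46.145748138427734), 7.9134345054626465) 0.02388339270692249
now 2.6167 [0.4744 0.3677 0.1791] yaw_y 98.09 q [-0.72  0.41  0.05  1.41 -0.02  1.31  1.04] w -0.001 F [0.4 1.5 1.3]
lin [0.022, -0.015, 0.396] rot [0.005, 0.008, 0.002] rows 3.0
lin [0.026, -0.018, 0.708] rot [0.005, 0.008, 0.002] rows 5.0
```

View pics/w2.png

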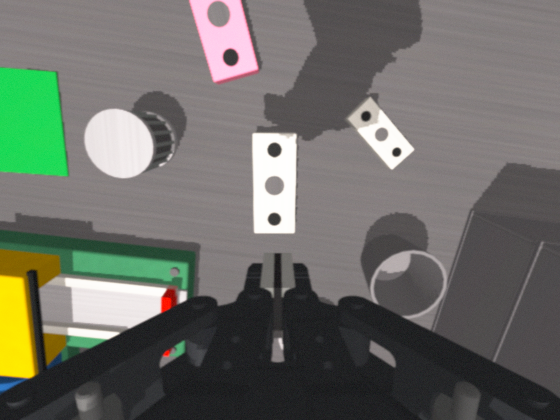

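The fingers closed above the blank, which is unmoved at (274,185). I'll go down again and read the reached height before closing.

Emit:
carry_out --steps '[{"gripper":1,"linear":[0,0,0],"rot":[0,0,0]},{"gripper":1,"linear":[0,0,0],"rot":[0,0,0]},{"gripper":1,"linear":[0,0,0],"rot":[0,0,0]},{"gripper":1,"linear":[0,0,0],"rot":[0,0,0]},{"gripper":1,"linear":[0,0,0.15],"rot":[0,0,0]},{"gripper":1,"linear":[0,0,0.3],"rot":[0,0,0]},{"gripper":1,"linear":[0,0,0.3],"rot":[0,0,0]},{"gripper":1,"linear":[0,0,0.3],"rot":[0,0,0]},{"gripper":1,"linear":[0,0,0.3],"rot":[0,0,0]}]'

```text
t: 3.37
tool_pos: [0.4712, 0.3653, 0.0968]
tcp_rot: [-0.071, 0.998, 0.0, 0.0]
ft_force: [0.4, 0.4, 0.4]
grip_width: 1.0
grip_force: 0.0
```

```bash
python3 -c "
from h import *
plan((.4705,.364,.02,97.9),(.4705,.364,.002,97.9))"
```

```text
now 3.3667 [0.4712 0.3653 0.0968] yaw_y 98.1 q [-0.72  0.47  0.05  1.53 -0.02  1.15  1.04] w 1.0 F [0.4 0.4 0.4]
lin [0.004, -0.005, 0.307] rot [0.0, 0.001, 0.002] rows 2.0
lin [0.004, -0.005, 0.379] rot [0.0, 0.001, 0.002] rows 3.0
```

Emit:
carry_out --steps '[{"gripper":1,"linear":[0.004,-0.005,0.15],"rot":[0,0,0]},{"gripper":1,"linear":[0.004,-0.005,0.27],"rot":[0,0,0]},{"gripper":1,"linear":[0.004,-0.005,0.36],"rot":[0,0,0]},{"gripper":1,"linear":[0.004,-0.005,0.36],"rot":[0,0,0]},{"gripper":1,"linear":[0.004,-0.005,0.36],"rot":[0,0,0]},{"gripper":-1,"linear":[0.004,-0.005,0.36],"rot":[0,0,0]},{"gripper":-1,"linear":[0.004,-0.005,0.36],"rot":[0,0,0]},{"gripper":-1,"linear":[0.004,-0.005,0.36],"rot":[0,0,0]},{"gripper":-1,"linear":[0.004,-0.005,0.36],"rot":[0,0,0]}]'

```text
t: 4.12
tool_pos: [0.4709, 0.3643, 0.0077]
tcp_rot: [-0.071, 0.997, 0.001, 0.001]
ft_force: [-0.2, 0.1, -1.3]
grip_width: 0.457
grip_force: 0.0
```

Emit:
carry_out --steps '[{"gripper":-1,"linear":[0,0,0],"rot":[0,0,0]},{"gripper":-1,"linear":[0,0,0],"rot":[0,0,0]},{"gripper":-1,"linear":[0,0,0],"rot":[0,0,0]},{"gripper":-1,"linear":[0,0,0],"rot":[0,0,0]},{"gripper":-1,"linear":[0,0,0],"rot":[0,0,0]}]'

```text
t: 4.53
tool_pos: [0.4698, 0.3634, 0.0058]
tcp_rot: [-0.071, 0.998, -0.0, -0.0]
ft_force: [0.1, -0.5, -0.4]
grip_width: -0.002
grip_force: 0.0
```

Run:
```python
from h import *; import cv2
d=optics.get_image("wrist"); t=optics.get_image("top"); s=ctrl.observe(); p=s["tool_pos"]
for n,e in (("w",d),("t",t)):
    for q in (p,[.4705,.364,.024]):
        X=e["R"]@q+e["t"]; print(n,(e["K"]@X/X[2])[:2].round(1))
im=np.hstack([d["img"],cv2.resize(t["img"][150:290,90:230],(420,420))]); cv2.imwrite("pics/c.png",cv2.resize(im,(784,336)))
```

```text
w [278.1 240.2]
w [279.1 253. ]
t [166.7 231.6]
t [165.1 230.8]
```

View pics/c.png

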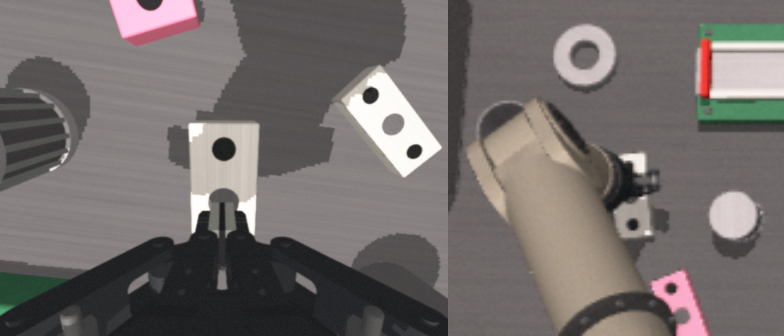

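Run:
```python
from h import *
d=optics.get_image("wrist"); C=cloud(d); print(ctrl.observe()["tool_pos"])
for v in range(225,300,4): print(v,[C[v,u].round(3).tolist() for u in (266,288)])
```

```text
[0.46977608 0.36343451 0.00582906]
225 [[0.455, 0.355, 0.025], [0.454, 0.366, 0.024]]
229 [[0.457, 0.355, 0.025], [0.456, 0.367, 0.024]]
233 [[0.46, 0.355, 0.024], [0.458, 0.367, 0.024]]
237 [[0.462, 0.356, 0.024], [0.461, 0.368, 0.023]]
241 [[0.464, 0.356, 0.025], [0.462, 0.368, 0.025]]
245 [[0.467, 0.356, 0.025], [0.465, 0.368, 0.025]]
249 [[0.469, 0.356, 0.023], [0.468, 0.369, 0.024]]
253 [[0.461, 0.356, 0.05], [0.46, 0.367, 0.048]]
257 [[0.461, 0.356, 0.053], [0.46, 0.366, 0.054]]
261 [[0.461, 0.357, 0.058], [0.46, 0.366, 0.057]]
265 [[0.461, 0.357, 0.063], [0.459, 0.366, 0.063]]
269 [[0.462, 0.357, 0.065], [0.46, 0.366, 0.066]]
273 [[0.461, 0.357, 0.069], [0.46, 0.366, 0.07]]
277 [[0.461, 0.357, 0.073], [0.459, 0.366, 0.074]]
281 [[0.461, 0.357, 0.076], [0.46, 0.366, 0.076]]
285 [[0.461, 0.357, 0.08], [0.459, 0.365, 0.081]]
289 [[0.46, 0.357, 0.084], [0.461, 0.366, 0.081]]
293 [[0.46, 0.357, 0.088], [0.459, 0.365, 0.088]]
297 [[0.46, 0.358, 0.09], [0.459, 0.365, 0.09]]
```

The depth image puts the shut fingertips at about z = 0.047 while the reported TCP reads 0.006. The fingers really sit some 41 mm higher than reported, so I'll correct for that.

Emit:
carry_out --steps '[{"gripper":1,"linear":[0,0,0],"rot":[0,0,0]},{"gripper":1,"linear":[0,0,0],"rot":[0,0,0]},{"gripper":1,"linear":[0,0,0],"rot":[0,0,0]},{"gripper":1,"linear":[0,0,0],"rot":[0,0,0]},{"gripper":1,"linear":[0,0,0],"rot":[0,0,0]},{"gripper":1,"linear":[0,0,0],"rot":[0,0,0]},{"gripper":1,"linear":[0,0,0],"rot":[0,0,0]},{"gripper":1,"linear":[0,0,0],"rot":[0,0,0]},{"gripper":1,"linear":[0,0,0.04],"rot":[0,0,0]},{"gripper":1,"linear":[0,0,0.08],"rot":[0,0,0]},{"gripper":1,"linear":[0,0,0.12],"rot":[0,0,0]},{"gripper":1,"linear":[0,0,0.15],"rot":[0,0,0]},{"gripper":1,"linear":[0,0,0.15],"rot":[0,0,0]},{"gripper":1,"linear":[0,0,0.15],"rot":[0,0,0]}]'

```text
t: 5.85
tool_pos: [0.469, 0.3628, -0.0328]
tcp_rot: [-0.071, 0.998, -0.001, -0.001]
ft_force: [-1.2, 0.6, -0.1]
grip_width: 0.999
grip_force: 0.0
```

Emit:
carry_out --steps '[{"gripper":-1,"linear":[0,0,0],"rot":[0,0,0]},{"gripper":-1,"linear":[0,0,0],"rot":[0,0,0]},{"gripper":-1,"linear":[0,0,0],"rot":[0,0,0]},{"gripper":-1,"linear":[0,0,0],"rot":[0,0,0]},{"gripper":-1,"linear":[0,0,0],"rot":[0,0,0]},{"gripper":-1,"linear":[0,0,0],"rot":[0,0,0]},{"gripper":-1,"linear":[0,0,0],"rot":[0,0,0]}]'

```text
t: 6.43
tool_pos: [0.4706, 0.3642, -0.0306]
tcp_rot: [-0.071, 0.998, 0.001, 0.001]
ft_force: [0.3, 0.3, 5.1]
grip_width: 0.521
grip_force: 64.9
```

Run:
```python
from h import *
d=optics.get_image("wrist"); C=cloud(d); print(ctrl.observe()["tool_pos"])
W=C[200:330].reshape(-1,3); Q=W[(W[:,2]>.0)&(W[:,2]<.06)&(abs(W[:,0]-.4705)<.02)]
yy=(Q-[.4705,.364,0])@[-.137,.99,0]
for a in range(-50,51,4):
    z=Q[(yy*1000>=a)&(yy*1000<a+4),2]
    if len(z): print(a,len(z),np.percentile(z,[2,50,98]).round(3))
```

```text
[ 0.47057223  0.36417246 -0.03058925]
-50 294 [0.   0.   0.06]
-46 346 [0.    0.001 0.06 ]
-42 328 [0.    0.05  0.059]
-38 415 [0.    0.027 0.059]
-34 488 [0.    0.033 0.06 ]
-30 577 [0.    0.041 0.059]
-26 1295 [0.021 0.039 0.058]
-22 732 [0.023 0.024 0.025]
-18 744 [0.023 0.024 0.025]
-14 737 [0.023 0.024 0.025]
-10 720 [0.023 0.024 0.025]
-6 720 [0.023 0.024 0.025]
-2 741 [0.023 0.024 0.025]
2 744 [0.023 0.024 0.025]
6 720 [0.023 0.024 0.025]
10 719 [0.023 0.024 0.025]
14 717 [0.023 0.024 0.025]
18 1156 [0.023 0.024 0.047]
22 843 [0.018 0.046 0.059]
26 485 [0.    0.044 0.059]
30 458 [0.    0.034 0.059]
34 301 [0.    0.035 0.06 ]
38 281 [0.    0.053 0.06 ]
42 244 [0.    0.001 0.06 ]
46 215 [0.   0.   0.06]
50 183 [0.   0.   0.06]
```

Emit:
carry_out --steps '[{"gripper":-1,"linear":[0,0,-0.06],"rot":[0,0,0]},{"gripper":-1,"linear":[0,0,-0.16],"rot":[0,0,0]},{"gripper":-1,"linear":[0,0,-0.28],"rot":[0,0,0]},{"gripper":-1,"linear":[0,0,-0.4],"rot":[0,0,0]},{"gripper":-1,"linear":[0,0,-0.5],"rot":[0,0,0]},{"gripper":-1,"linear":[0,0,-0.55],"rot":[0,0,0]},{"gripper":-1,"linear":[0,0,-0.55],"rot":[0,0,0]},{"gripper":-1,"linear":[0,0,-0.55],"rot":[0,0,0]}]'

```text
t: 7.15
tool_pos: [0.4691, 0.3628, 0.1048]
tcp_rot: [-0.071, 0.998, -0.001, -0.001]
ft_force: [-0.6, -0.5, -3.9]
grip_width: 0.52
grip_force: 64.1
```

Run:
```python
from h import *
plan((.56,.17,.115,40),(.6364,-.006,.115,-.75))
```

```text
now 7.15 [0.4691 0.3628 0.1048] yaw_y 98.09 q [-0.72  0.46  0.05  1.52 -0.02  1.16  1.04] w 0.52 F [-0.6 -0.5 -3.9]
lin [-0.251, -0.815, -0.04] rot [-0.001, -0.001, 0.645] rows 9.0
lin [-0.455, -1.555, -0.04] rot [-0.001, -0.0, 1.098] rows 14.0
```

Gripped, with about 3.5 N of weight on the wrist. Carrying it over in two calls.

Emit:
carry_out --steps '[{"gripper":-1,"linear":[-0.03,-0.08,-0.02],"rot":[0,0,0.06]},{"gripper":-1,"linear":[-0.06,-0.18,-0.04],"rot":[0,0,0.13]},{"gripper":-1,"linear":[-0.09,-0.29,-0.04],"rot":[0,0,0.2]},{"gripper":-1,"linear":[-0.12,-0.4,-0.04],"rot":[0,0,0.27]},{"gripper":-1,"linear":[-0.15,-0.5,-0.04],"rot":[0,0,0.34]},{"gripper":-1,"linear":[-0.18,-0.6,-0.04],"rot":[0,0,0.41]},{"gripper":-1,"linear":[-0.21,-0.69,-0.04],"rot":[0,0,0.48]},{"gripper":-1,"linear":[-0.23,-0.76,-0.04],"rot":[0,0,0.55]},{"gripper":-1,"linear":[-0.25,-0.815,-0.04],"rot":[0,0,0.61]},{"gripper":-1,"linear":[-0.25,-0.815,-0.04],"rot":[0,0,0.645]},{"gripper":-1,"linear":[-0.25,-0.815,-0.04],"rot":[0,0,0.645]}]'

```text
t: 8.07
tool_pos: [0.5587, 0.1678, 0.1127]
tcp_rot: [0.424, 0.906, -0.003, -0.002]
ft_force: [-0.2, 0.5, -4.4]
grip_width: 0.522
grip_force: 64.0
```

Run:
```python
from h import *
plan((.6364,-.006,.115,-.75))
```

```text
now 8.0667 [0.5587 0.1678 0.1127] yaw_y 39.8 q [-0.55  0.45  0.32  1.54 -0.15  1.18  0.49] w 0.522 F [-0.2  0.5 -4.4]
lin [-0.733, -0.206, -0.009] rot [-0.004, 0.001, 0.451] rows 6.0
```

Emit:
carry_out --steps '[{"gripper":-1,"linear":[-0.1,-0.03,0],"rot":[0,0,0.07]},{"gripper":-1,"linear":[-0.22,-0.06,0],"rot":[0,0,0.14]},{"gripper":-1,"linear":[-0.34,-0.1,0],"rot":[0,0,0.21]},{"gripper":-1,"linear":[-0.46,-0.13,0],"rot":[0,0,0.28]},{"gripper":-1,"linear":[-0.57,-0.16,0],"rot":[0,0,0.35]},{"gripper":-1,"linear":[-0.66,-0.19,0],"rot":[0,0,0.41]},{"gripper":-1,"linear":[-0.733,-0.206,0],"rot":[0,0,0.451]},{"gripper":-1,"linear":[-0.733,-0.206,0],"rot":[0,0,0.451]},{"gripper":-1,"linear":[-0.733,-0.206,0],"rot":[0,0,0.451]},{"gripper":-1,"linear":[-0.733,-0.206,0],"rot":[0,0,0.451]}]'

```text
t: 8.9
tool_pos: [0.6374, -0.0005, 0.1139]
tcp_rot: [0.709, 0.705, -0.001, -0.002]
ft_force: [-0.3, 1.2, -3.3]
grip_width: 0.521
grip_force: 64.0
```

Run:
```python
from h import *; import cv2
d=optics.get_image("wrist"); cv2.imwrite("pics/w3.png",d["img"]); np.savez("w3.npz",**d)
plan((.6364,-.006,.012,-.75))
P=cloud(d).reshape(-1,3)
Q=P[(abs(P[:,0]-.636)<.06)&(P[:,1]>-.09)&(P[:,1]<.28)&(P[:,2]>.044)&(P[:,2]<.056)]
for y in np.arange(-.08,.28,.02):
    q=Q[abs(Q[:,1]-y)<.01]
    a,b=q[q[:,0]>.636,0],q[q[:,0]<.636,0]
    if len(a)>20 and len(b)>20: print(y.round(2),np.percentile(a,[2,98]).round(4),np.percentile(b,[2,98]).round(4))
B=P[(abs(P[:,0]-.636)<.06)&(abs(P[:,1])<.09)&(P[:,2]>.15)&(P[:,2]<.18)]; print("blank z",len(B),np.percentile(B[:,2],[5,50,95]) if len(B) else 0)
G=P[(abs(P[:,2]-.092)<.004)&(abs(P[:,0]-.636)<.08)&(P[:,1]<.2)]; print("guard",np.percentile(G,[1,99],axis=0).round(4) if len(G) else 0)
Bd=P[(abs(P[:,0]-.636)<.02)&(P[:,1]<.04)&(P[:,1]>-.1)&(P[:,2]<.044)&(P[:,2]>.03)]; print("bed",len(Bd),np.median(Bd[:,2]) if len(Bd) else 0)
```

```text
now 8.95 [6.377e-01 1.000e-04 1.143e-01] yaw_y -0.31 q [-0.34  0.58  0.5   1.38 -0.28  1.26  0.17] w 0.525 F [ 0.6  0.2 -4.4]
lin [-0.025, -0.004, 0.409] rot [-0.002, -0.001, 0.005] rows 3.0
0.04 [0.6652 0.6744] [0.6014 0.6109]
0.06 [0.6651 0.6745] [0.6016 0.6111]
blank z 22369 [0.1669909  0.1682521  0.16981216]
guard [[0.58   0.0627 0.0895]
 [0.7132 0.1361 0.095 ]]
bed 0 0
```

View pics/w3.png

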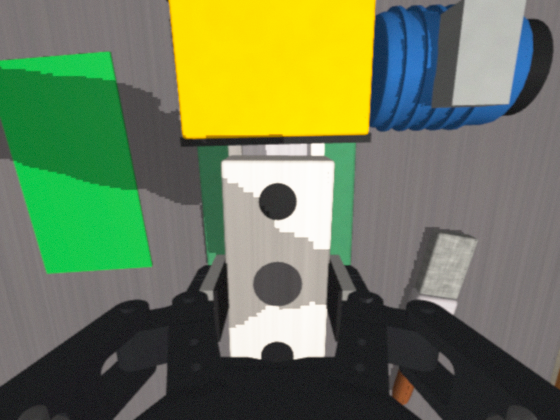

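The wrist view shows the blank held in line with the bed, with the fences just visible below its front end at (228..325,150). Next, measuring the blank against the fences.

Run:
```python
from h import *; import cv2
d=dict(np.load("w3.npz")); P=cloud(d).reshape(-1,3)
B=P[(abs(P[:,0]-.636)<.045)&(P[:,1]>.012)&(P[:,1]<.09)&(P[:,2]>.16)&(P[:,2]<.18)]
for y in (.015,.025,.035,.045): q=B[abs(B[:,1]-y)<.004]; print(y,np.percentile(q[:,0],[1,99]).round(4),np.median(q[:,2]).round(4))
print("front y",np.percentile(B[:,1],99.5))
```

```text
0.015 [0.617  0.6617] 0.1682
0.025 [0.6172 0.6617] 0.1682
0.035 [0.6172 0.6618] 0.1684
0.045 [0.6172 0.6619] 0.1683
front y 0.05503429567650007
```

Emit:
carry_out --steps '[{"gripper":-1,"linear":[-0.03,-0.002,0.05],"rot":[0,0,-0.011]},{"gripper":-1,"linear":[-0.03,-0.002,0.13],"rot":[0,0,-0.011]},{"gripper":-1,"linear":[-0.03,-0.002,0.2],"rot":[0,0,-0.011]},{"gripper":-1,"linear":[-0.03,-0.002,0.26],"rot":[0,0,-0.011]},{"gripper":-1,"linear":[-0.03,-0.002,0.3],"rot":[0,0,-0.011]},{"gripper":-1,"linear":[-0.03,-0.002,0.33],"rot":[0,0,-0.011]},{"gripper":-1,"linear":[-0.03,-0.002,0.33],"rot":[0,0,-0.011]},{"gripper":-1,"linear":[-0.03,-0.002,0.33],"rot":[0,0,-0.011]},{"gripper":-1,"linear":[-0.03,-0.002,0.33],"rot":[0,0,-0.011]}]'

```text
t: 9.7
tool_pos: [0.6394, -0.0102, 0.0346]
tcp_rot: [0.704, 0.71, 0.001, 0.001]
ft_force: [-0.4, 0.3, -3.9]
grip_width: 0.518
grip_force: 63.9
```

Run:
```python
from h import *
d=optics.get_image("wrist"); P=cloud(d).reshape(-1,3)
plan((.6371,-.006,.0105,.75))
B=P[(abs(P[:,0]-.638)<.04)&(P[:,1]>.01)&(P[:,1]<.06)&(P[:,2]>.077)&(P[:,2]<.1)]
for y in (.015,.025,.035,.045): q=B[abs(B[:,1]-y)<.004]; print(y,len(q),np.percentile(q[:,0],[1,99]).round(4) if len(q) else 0,np.median(q[:,2]).round(4))
print("front y",np.percentile(B[:,1],99.5))
```

```text
now 9.75 [ 0.6395 -0.0104  0.0348] yaw_y 0.47 q [-0.31  0.65  0.47  1.47 -0.31  1.1   0.23] w 0.521 F [ 0.3  0.6 -3.7]
lin [0.018, -0.01, 0.097] rot [0.002, 0.0, -0.003] rows 1.0
0.015 1895 [0.6183 0.6628] 0.0889
0.025 1996 [0.6182 0.6628] 0.089
0.035 2154 [0.6182 0.6628] 0.089
0.045 1520 [0.6183 0.6628] 0.0886
front y 0.05985482127684539
```

Emit:
carry_out --steps '[{"gripper":-1,"linear":[0.01,-0.008,0.02],"rot":[0,0,-0.003]},{"gripper":-1,"linear":[0.01,-0.008,0.04],"rot":[0,0,-0.003]},{"gripper":-1,"linear":[0.01,-0.008,0.06],"rot":[0,0,-0.003]},{"gripper":-1,"linear":[0.01,-0.008,0.08],"rot":[0,0,-0.003]},{"gripper":-1,"linear":[0.01,-0.008,0.09],"rot":[0,0,-0.003]},{"gripper":-1,"linear":[0.01,-0.008,0.093],"rot":[0,0,-0.003]},{"gripper":-1,"linear":[0.01,-0.008,0.093],"rot":[0,0,-0.003]},{"gripper":-1,"linear":[0.01,-0.008,0.093],"rot":[0,0,-0.003]},{"gripper":-1,"linear":[0.01,-0.008,0.093],"rot":[0,0,-0.003]}]'

```text
t: 10.5
tool_pos: [0.6365, -0.008, 0.0103]
tcp_rot: [0.703, 0.712, 0.0, 0.0]
ft_force: [0.1, 0.8, -3.8]
grip_width: 0.522
grip_force: 64.0
```

Run:
```python
from h import *
d=optics.get_image("wrist"); P=cloud(d).reshape(-1,3)
plan((.6371,-.006,.0105,.75))
B=P[(abs(P[:,0]-.638)<.04)&(P[:,1]>.01)&(P[:,1]<.05)&(P[:,2]>.057)&(P[:,2]<.075)]
for y in (.015,.025,.035,.045): q=B[abs(B[:,1]-y)<.004]; print(y,len(q),np.percentile(q[:,0],[1,99]).round(4) if len(q) else 0,np.median(q[:,2]).round(4))
F=P[(abs(P[:,0]-.638)<.045)&(P[:,1]>0)&(P[:,1]<.058)&(P[:,2]>.046)&(P[:,2]<.051)]
a,b=F[F[:,0]>.638,0],F[F[:,0]<.638,0]; print(len(a),len(b),[np.percentile(c,[2,98]).round(4) for c in (a,b) if len(c)])
```

```text
now 10.55 [ 0.6364 -0.008   0.0103] yaw_y 0.71 q [-0.31  0.67  0.46  1.5  -0.32  1.05  0.24] w 0.519 F [ 0.4  0.6 -3.9]
lin [0.008, 0.003, -0.001] rot [0.0, 0.0, -0.0] rows 1.0
0.015 1852 [0.6154 0.6601] 0.0645
0.025 1966 [0.6152 0.6599] 0.0647
0.035 2122 [0.6152 0.6598] 0.0647
0.045 2036 [0.6152 0.6597] 0.0644
2610 2550 [array([0.6649, 0.6752]), array([0.6015, 0.6118])]
```

The blank sits between the fences 0.5 mm above the bed. Letting go and rising.

Emit:
carry_out --steps '[{"gripper":-1,"linear":[0,0.002,0.003],"rot":[0,0,0]},{"gripper":-1,"linear":[0,0.002,0.003],"rot":[0,0,0]},{"gripper":1,"linear":[0,0.002,0.003],"rot":[0,0,0]},{"gripper":1,"linear":[0,0.002,0.003],"rot":[0,0,0]},{"gripper":1,"linear":[0,0.002,0.003],"rot":[0,0,0]},{"gripper":1,"linear":[0,0.002,0.003],"rot":[0,0,0]},{"gripper":1,"linear":[0,0.002,0.003],"rot":[0,0,0]},{"gripper":1,"linear":[0,0.002,0.003],"rot":[0,0,0]},{"gripper":1,"linear":[0,0.002,0.003],"rot":[0,0,0]},{"gripper":1,"linear":[0,0.002,-0.1],"rot":[0,0,0]},{"gripper":1,"linear":[0,0.002,-0.25],"rot":[0,0,0]},{"gripper":1,"linear":[0,0.002,-0.4],"rot":[0,0,0]},{"gripper":1,"linear":[0,0.002,-0.4],"rot":[0,0,0]},{"gripper":1,"linear":[0,0.002,-0.4],"rot":[0,0,0]}]'

```text
t: 11.72
tool_pos: [0.6394, -0.0084, 0.1137]
tcp_rot: [0.703, 0.711, 0.003, 0.003]
ft_force: [0.4, 0.1, -1.5]
grip_width: 1.001
grip_force: 0.0
```

Run:
```python
from h import *
d=optics.get_image("wrist"); P=cloud(d).reshape(-1,3)
B=P[(abs(P[:,0]-.638)<.04)&(P[:,1]>-.03)&(P[:,1]<.05)&(P[:,2]>.057)&(P[:,2]<.075)]
for y in (-.02,.015,.03,.045): q=B[abs(B[:,1]-y)<.004]; print(y,len(q),np.percentile(q[:,0],[1,99]).round(4) if len(q) else 0,np.median(q[:,2]).round(4))
print(np.percentile(B[:,1],99.5))
plan((.57,-.22,.12,-12),(.525,-.29,.12,-12))
```

```text
-0.02 559 [0.6163 0.6615] 0.0639
0.015 634 [0.6161 0.661 ] 0.0638
0.03 671 [0.6156 0.6604] 0.064
0.045 625 [0.6159 0.6606] 0.0638
0.047615187783997086
now 11.7667 [ 0.6374 -0.0079  0.1112] yaw_y 0.72 q [-0.33  0.57  0.5   1.39 -0.28  1.24  0.2 ] w 0.999 F [ 0.1  0.3 -0.4]
lin [-0.845, -0.28, -0.036] rot [0.001, -0.0, 0.141] rows 6.0
lin [-1.123, -0.464, -0.037] rot [0.001, -0.0, 0.141] rows 8.0
```

Emit:
carry_out --steps '[{"gripper":1,"linear":[-0.1,-0.05,-0.036],"rot":[0,0,0.05]},{"gripper":1,"linear":[-0.24,-0.1,-0.036],"rot":[0,0,0.1]},{"gripper":1,"linear":[-0.38,-0.16,-0.036],"rot":[0,0,0.141]},{"gripper":1,"linear":[-0.52,-0.22,-0.036],"rot":[0,0,0.141]},{"gripper":1,"linear":[-0.66,-0.28,-0.036],"rot":[0,0,0.141]},{"gripper":1,"linear":[-0.8,-0.34,-0.036],"rot":[0,0,0.141]},{"gripper":1,"linear":[-0.9,-0.39,-0.036],"rot":[0,0,0.141]},{"gripper":1,"linear":[-0.98,-0.45,-0.036],"rot":[0,0,0.141]},{"gripper":1,"linear":[-0.98,-0.45,-0.036],"rot":[0,0,0.141]},{"gripper":1,"linear":[-0.98,-0.45,-0.036],"rot":[0,0,0.141]},{"gripper":1,"linear":[-0.98,-0.45,-0.036],"rot":[0,0,0.141]}]'

```text
t: 12.68
tool_pos: [0.5272, -0.2524, 0.1177]
tcp_rot: [0.777, 0.63, 0.0, -0.002]
ft_force: [0.3, 0.4, -0.2]
grip_width: 0.996
grip_force: 0.0
```

Run:
```python
from h import *; import cv2
d=optics.get_image("wrist"); P=cloud(d).reshape(-1,3); np.savez("w4.npz",**d); cv2.imwrite("pics/w4.png",d["img"])
plan((.53,-.285,-.033,-12))
S=P[(P[:,0]>.48)&(P[:,0]<.58)&(P[:,1]>-.35)&(P[:,1]<-.2)&(P[:,2]>.012)&(P[:,2]<.03)]
print(len(S),np.median(S[:,2]),S[:,1].min(),S[:,1].max())
for y in np.arange(-.32,-.22,.01):
    q=S[abs(S[:,1]-y)<.003]
    if len(q)>5: print(y.round(3),np.percentile(q[:,0],[2,98]).round(4),np.median(q[:,2]).round(4))
```

```text
now 12.7333 [ 0.5279 -0.2518  0.1179] yaw_y -11.82 q [-0.    0.48  0.61  1.54 -0.29  1.21  0.45] w 1.001 F [ 0.6  0.2 -0.2]
lin [-0.129, 0.036, 0.603] rot [-0.001, -0.001, 0.002] rows 4.0
2218 0.0179569612608768 -0.3498279728011128 -0.2337979496666051
-0.32 [0.5169 0.5331] 0.0178
-0.31 [0.5191 0.5351] 0.0178
-0.3 [0.5213 0.5369] 0.0177
-0.29 [0.5233 0.5391] 0.0178
-0.28 [0.5254 0.5409] 0.0177
-0.27 [0.5273 0.5439] 0.0178
-0.26 [0.5294 0.5457] 0.0177
-0.25 [0.5325 0.5548] 0.0181
-0.24 [0.5276 0.5562] 0.0198
```

Emit:
carry_out --steps '[{"gripper":1,"linear":[-0.126,0.044,0.1],"rot":[0,0,0]},{"gripper":1,"linear":[-0.126,0.044,0.25],"rot":[0,0,0]},{"gripper":1,"linear":[-0.126,0.044,0.4],"rot":[0,0,0]},{"gripper":1,"linear":[-0.126,0.044,0.52],"rot":[0,0,0]},{"gripper":1,"linear":[-0.126,0.044,0.58],"rot":[0,0,0]},{"gripper":1,"linear":[-0.126,0.044,0.616],"rot":[0,0,0]},{"gripper":1,"linear":[-0.126,0.044,0.616],"rot":[0,0,0]},{"gripper":1,"linear":[-0.126,0.044,0.616],"rot":[0,0,0]},{"gripper":-1,"linear":[-0.126,0.044,0.616],"rot":[0,0,0]},{"gripper":-1,"linear":[-0.126,0.044,0.616],"rot":[0,0,0]},{"gripper":-1,"linear":[-0.126,0.044,0.616],"rot":[0,0,0]},{"gripper":-1,"linear":[-0.126,0.044,0.616],"rot":[0,0,0]},{"gripper":-1,"linear":[-0.126,0.044,0.616],"rot":[0,0,0]},{"gripper":-1,"linear":[-0.126,0.044,0.616],"rot":[0,0,0]},{"gripper":-1,"linear":[-0.126,0.044,0.616],"rot":[0,0,0]},{"gripper":-1,"linear":[-0.126,0.044,0.616],"rot":[0,0,0]},{"gripper":-1,"linear":[-0.126,0.044,0.616],"rot":[0,0,0]}]'

```text
t: 14.15
tool_pos: [0.532, -0.2877, -0.0342]
tcp_rot: [0.777, 0.629, 0.0, 0.001]
ft_force: [-0.4, 0.2, 5.0]
grip_width: 0.168
grip_force: 61.9
```

Run:
```python
from h import *
plan((.5323+.13*.206,-.285+.13*.979,-.035,-11.9))
```

```text
now 14.15 [ 0.532  -0.2877 -0.0342] yaw_y -11.98 q [ 0.11  0.68  0.53  1.64 -0.41  0.93  0.58] w 0.168 F [-0.4  0.2  5. ]
lin [0.531, -0.002, 0.003] rot [0.001, 0.0, -0.001] rows 4.0
```

Emit:
carry_out --steps '[{"gripper":-1,"linear":[0.03,0,-0.004],"rot":[0,0,0]},{"gripper":-1,"linear":[0.08,0,-0.004],"rot":[0,0,0]},{"gripper":-1,"linear":[0.15,0,-0.004],"rot":[0,0,0]},{"gripper":-1,"linear":[0.22,0,-0.004],"rot":[0,0,0]},{"gripper":-1,"linear":[0.3,0,-0.004],"rot":[0,0,0]},{"gripper":-1,"linear":[0.38,0,-0.004],"rot":[0,0,0]},{"gripper":-1,"linear":[0.46,0,-0.004],"rot":[0,0,0]},{"gripper":-1,"linear":[0.51,0,-0.004],"rot":[0,0,0]},{"gripper":-1,"linear":[0.53,0,-0.004],"rot":[0,0,0]},{"gripper":-1,"linear":[0.53,0,-0.002],"rot":[0,0,0]},{"gripper":-1,"linear":[0.53,0,-0.002],"rot":[0,0,0]},{"gripper":1,"linear":[0.53,0,-0.002],"rot":[0,0,0]},{"gripper":1,"linear":[0.53,0,-0.002],"rot":[0,0,0]},{"gripper":1,"linear":[0.53,0,-0.002],"rot":[0,0,0]},{"gripper":1,"linear":[0.53,0,-0.002],"rot":[0,0,0]},{"gripper":1,"linear":[0.53,0,-0.002],"rot":[0,0,0]},{"gripper":1,"linear":[0.53,0,-0.002],"rot":[0,0,0]},{"gripper":1,"linear":[0.53,0,-0.15],"rot":[0,0,0]},{"gripper":1,"linear":[0.53,0,-0.3],"rot":[0,0,0]},{"gripper":1,"linear":[0.53,0,-0.45],"rot":[0,0,0]}]'

```text
t: 15.82
tool_pos: [0.558, -0.1577, 0.0782]
tcp_rot: [0.777, 0.629, -0.001, -0.001]
ft_force: [1.5, 0.4, 0.1]
grip_width: 1.0
grip_force: 0.0
```

Run:
```python
from h import *
plan((.53,-.32,.12,-11.9))
```

```text
now 15.8167 [ 0.558  -0.1577  0.0782] yaw_y -12.0 q [-0.18  0.51  0.6   1.61 -0.31  1.12  0.29] w 1.0 F [1.5 0.4 0.1]
lin [-0.658, 0.025, -0.167] rot [-0.001, 0.0, -0.001] rows 5.0
```

Emit:
carry_out --steps '[{"gripper":1,"linear":[-0.1,0.01,-0.16],"rot":[0,0,0]},{"gripper":1,"linear":[-0.25,0.02,-0.167],"rot":[0,0,0]},{"gripper":1,"linear":[-0.4,0.025,-0.167],"rot":[0,0,0]},{"gripper":1,"linear":[-0.53,0.025,-0.167],"rot":[0,0,0]},{"gripper":1,"linear":[-0.62,0.025,-0.167],"rot":[0,0,0]},{"gripper":1,"linear":[-0.658,0.025,-0.167],"rot":[0,0,0]},{"gripper":1,"linear":[-0.658,0.025,-0.167],"rot":[0,0,0]},{"gripper":1,"linear":[-0.658,0.025,-0.167],"rot":[0,0,0]}]'

```text
t: 16.48
tool_pos: [0.5315, -0.3186, 0.119]
tcp_rot: [0.777, 0.63, 0.001, -0.001]
ft_force: [0.5, 1.0, 0.0]
grip_width: 1.0
grip_force: 0.0
```

Run:
```python
from h import *; import cv2
d=optics.get_image("wrist"); P=cloud(d).reshape(-1,3); np.savez("w5.npz",**d); cv2.imwrite("pics/w5.png",d["img"])
plan((.53,-.27,-.033,-12))
S=P[(P[:,0]>.48)&(P[:,0]<.6)&(P[:,1]>-.33)&(P[:,1]<-.08)&(P[:,2]>.008)&(P[:,2]<.045)]
print(len(S),S[:,1].min(),S[:,1].max())
for y in np.arange(-.32,-.09,.01):
    q=S[abs(S[:,1]-y)<.003]
    if len(q)>5: t=q[q[:,2]>np.percentile(q[:,2],90)-.004]; print(y.round(3),np.percentile(t[:,0],[2,98]).round(4),np.median(t[:,2]).round(4))
```

```text
now 16.5333 [ 0.5322 -0.3172  0.1189] yaw_y -11.82 q [ 0.11  0.56  0.63  1.44 -0.34  1.26  0.56] w 0.998 F [ 1.1  0.7 -0.3]
lin [0.181, -0.047, 0.608] rot [-0.0, -0.002, 0.002] rows 4.0
4820 -0.3297684839346182 -0.15506999597541427
-0.3 [0.5197 0.5427] 0.0373
-0.29 [0.5202 0.5447] 0.0377
-0.28 [0.5224 0.5466] 0.0377
-0.27 [0.5242 0.549 ] 0.0376
-0.26 [0.5267 0.5512] 0.0377
-0.25 [0.5291 0.5533] 0.0376
-0.24 [0.5309 0.5552] 0.0377
-0.23 [0.5327 0.5543] 0.0368
-0.22 [0.5399 0.5555] 0.0178
-0.21 [0.5422 0.5576] 0.0179
-0.2 [0.5444 0.5597] 0.0178
-0.19 [0.5459 0.5618] 0.0177
-0.18 [0.548  0.5638] 0.0178
-0.17 [0.5505 0.5661] 0.0177
-0.16 [0.5526 0.5679] 0.0178
```

View pics/w5.png

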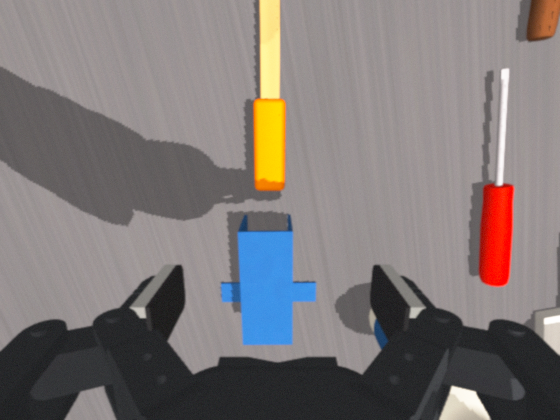

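The stick is out of the holster: handle at (269,145), blade going up the picture, holster mouth at (266,225) behind it. Gripping the handle.

Emit:
carry_out --steps '[{"gripper":1,"linear":[0.1,-0.01,0.06],"rot":[0,0,0]},{"gripper":1,"linear":[0.2,-0.02,0.12],"rot":[0,0,0.002]},{"gripper":1,"linear":[0.213,-0.021,0.25],"rot":[0,0,0.002]},{"gripper":1,"linear":[0.213,-0.021,0.38],"rot":[0,0,0.002]},{"gripper":1,"linear":[0.213,-0.021,0.48],"rot":[0,0,0.002]},{"gripper":1,"linear":[0.213,-0.021,0.55],"rot":[0,0,0.002]},{"gripper":1,"linear":[0.213,-0.021,0.576],"rot":[0,0,0.002]},{"gripper":1,"linear":[0.213,-0.021,0.576],"rot":[0,0,0.002]},{"gripper":1,"linear":[0.213,-0.021,0.576],"rot":[0,0,0.002]},{"gripper":-1,"linear":[0.213,-0.021,0.576],"rot":[0,0,0.002]},{"gripper":-1,"linear":[0.213,-0.021,0.576],"rot":[0,0,0.002]},{"gripper":-1,"linear":[0.213,-0.021,0.576],"rot":[0,0,0.002]},{"gripper":-1,"linear":[0.213,-0.021,0.576],"rot":[0,0,0.002]},{"gripper":-1,"linear":[0.213,-0.021,0.576],"rot":[0,0,0.002]},{"gripper":-1,"linear":[0.213,-0.021,0.576],"rot":[0,0,0.002]},{"gripper":-1,"linear":[0.213,-0.021,0.576],"rot":[0,0,0.002]},{"gripper":-1,"linear":[0.213,-0.021,0.576],"rot":[0,0,0.002]},{"gripper":-1,"linear":[0.213,-0.021,0.576],"rot":[0,0,0.002]}]'

```text
t: 18.03
tool_pos: [0.5376, -0.2673, -0.0238]
tcp_rot: [0.778, 0.628, 0.0, 0.001]
ft_force: [0.8, 0.2, 5.2]
grip_width: 0.293
grip_force: 59.8
```

Run:
```python
from h import *
plan((.6408,-.25,.08,.75))
```

```text
now 18.0333 [ 0.5376 -0.2673 -0.0238] yaw_y -12.16 q [ 0.05  0.67  0.56  1.64 -0.42  0.95  0.55] w 0.293 F [0.8 0.2 5.2]
lin [0.154, 0.389, -0.415] rot [0.001, 0.0, -0.143] rows 4.0
```

Emit:
carry_out --steps '[{"gripper":-1,"linear":[0,0,-0.05],"rot":[0,0,0]},{"gripper":-1,"linear":[0,0,-0.15],"rot":[0,0,0]},{"gripper":-1,"linear":[0,0,-0.28],"rot":[0,0,0]},{"gripper":-1,"linear":[0,0.05,-0.38],"rot":[0,0,-0.03]},{"gripper":-1,"linear":[0.03,0.12,-0.415],"rot":[0,0,-0.06]},{"gripper":-1,"linear":[0.06,0.2,-0.415],"rot":[0,0,-0.1]},{"gripper":-1,"linear":[0.08,0.29,-0.415],"rot":[0,0,-0.143]},{"gripper":-1,"linear":[0.1,0.36,-0.415],"rot":[0,0,-0.143]},{"gripper":-1,"linear":[0.115,0.4,-0.415],"rot":[0,0,-0.143]},{"gripper":-1,"linear":[0.115,0.4,-0.415],"rot":[0,0,-0.143]},{"gripper":-1,"linear":[0.115,0.4,-0.415],"rot":[0,0,-0.143]},{"gripper":-1,"linear":[0.115,0.4,-0.415],"rot":[0,0,-0.143]}]'

```text
t: 19.03
tool_pos: [0.6391, -0.2602, 0.0788]
tcp_rot: [0.703, 0.711, -0.001, -0.001]
ft_force: [-0.3, -0.1, -0.7]
grip_width: 0.294
grip_force: 59.1
```

```bash
cat > st.py <<'E'
from h import *
def stick():
    d=optics.get_image("wrist"); P=cloud(d).reshape(-1,3); s=ctrl.observe(); p=s["tool_pos"]
    R=Rn.from_quat(s["tcp_rot"]).as_matrix(); L=(P-p)@R   # tool frame: x forward, y, z down
    for a in np.arange(.04,.175,.015):
        q=L[(abs(L[:,0]-a)<.003)&(abs(L[:,1])<.03)&(L[:,2]>-.09)&(L[:,2]<-.04)]
        if len(q)>5: print(a.round(3),"y",np.percentile(q[:,1],[2,98]).round(4),"top z",(np.median((P-p)[(abs(L[:,0]-a)<.003)&(abs(L[:,1])<.006)&(L[:,2]>-.09)&(L[:,2]<-.0)][:,2])+p[2]).round(4))
    q=L[(abs(L[:,1])<.02)&(L[:,2]>-.09)&(L[:,2]<-.04)&(L[:,0]<.2)]; print("nose fwd",np.percentile(q[:,0],99.8).round(4))
    return d,P
E
python3 - <<'E'
from st import *
stick(); plan((.642,-.26,.016,.75),(.642,-.26,.08,.75))
E
```

```text
0.04 y [-0.0094  0.0123] top z 0.1253
0.055 y [-0.0065  0.0088] top z 0.1203
0.07 y [-0.0064  0.0087] top z 0.1203
0.085 y [-0.0065  0.0085] top z 0.1203
0.1 y [-0.0066  0.0086] top z 0.1202
0.115 y [-0.0067  0.0084] top z 0.1202
nose fwd 0.1156
now 19.0833 [ 0.6391 -0.2605  0.079 ] yaw_y 0.63 q [ 0.06  0.72  0.54  1.25 -0.36  1.27  0.61] w 0.291 F [-0.7 -0.8 -0.9]
lin [0.002, 0.012, 0.252] rot [-0.001, 0.0, -0.001] rows 2.0
lin [0.002, 0.011, -0.004] rot [-0.001, 0.0, -0.001] rows 1.0
```

Emit:
carry_out --steps '[{"gripper":-1,"linear":[0,0.008,0.05],"rot":[0,0,0]},{"gripper":-1,"linear":[0,0.008,0.12],"rot":[0,0,0]},{"gripper":-1,"linear":[0,0.008,0.18],"rot":[0,0,0]},{"gripper":-1,"linear":[0,0.008,0.22],"rot":[0,0,0]},{"gripper":-1,"linear":[0,0.008,0.235],"rot":[0,0,0]},{"gripper":-1,"linear":[0,0.008,0.235],"rot":[0,0,0]},{"gripper":-1,"linear":[0,0.008,0.235],"rot":[0,0,0]},{"gripper":-1,"linear":[0,0.008,0.235],"rot":[0,0,0]}]'

```text
t: 19.75
tool_pos: [0.6435, -0.2603, 0.0216]
tcp_rot: [0.703, 0.711, 0.0, 0.001]
ft_force: [0.0, -0.7, -0.9]
grip_width: 0.293
grip_force: 59.1
```

Run:
```python
from st import *
stick(); plan((.641,-.25,.0188,.75),(.6385,-.05,.0188,.75))
```

```text
0.04 y [-0.0096  0.0119] top z 0.0672
0.055 y [-0.0066  0.0088] top z 0.0631
0.07 y [-0.0068  0.0086] top z 0.063
0.085 y [-0.0066  0.0088] top z 0.063
0.1 y [-0.0067  0.0085] top z 0.063
0.115 y [-0.0068  0.0087] top z 0.0629
nose fwd 0.1154
now 19.8 [ 0.6436 -0.2603  0.0217] yaw_y 0.72 q [ 0.07  0.77  0.52  1.3  -0.38  1.17  0.62] w 0.292 F [-0.3  0.9 -1.3]
lin [0.041, -0.01, 0.012] rot [0.001, 0.001, -0.0] rows 1.0
lin [0.841, -0.01, 0.011] rot [0.001, 0.001, -0.0] rows 6.0
```

Emit:
carry_out --steps '[{"gripper":-1,"linear":[0.01,-0.008,0.011],"rot":[0,0,0]},{"gripper":-1,"linear":[0.035,-0.008,0.011],"rot":[0,0,0]},{"gripper":-1,"linear":[0.06,-0.008,0.011],"rot":[0,0,0]},{"gripper":-1,"linear":[0.08,-0.008,0.011],"rot":[0,0,0]},{"gripper":-1,"linear":[0.1,-0.008,0.011],"rot":[0,0,0]},{"gripper":-1,"linear":[0.12,-0.008,0.011],"rot":[0,0,0]},{"gripper":-1,"linear":[0.14,-0.008,0.011],"rot":[0,0,0]},{"gripper":-1,"linear":[0.16,-0.008,0.011],"rot":[0,0,0]},{"gripper":-1,"linear":[0.18,-0.008,0.011],"rot":[0,0,0]},{"gripper":-1,"linear":[0.2,-0.008,0.011],"rot":[0,0,0]},{"gripper":-1,"linear":[0.225,-0.008,0.011],"rot":[0,0,0]},{"gripper":-1,"linear":[0.25,-0.008,0.011],"rot":[0,0,0]},{"gripper":-1,"linear":[0.275,-0.008,0.011],"rot":[0,0,0]},{"gripper":-1,"linear":[0.3,-0.008,0.011],"rot":[0,0,0]},{"gripper":-1,"linear":[0.325,-0.008,0.011],"rot":[0,0,0]},{"gripper":-1,"linear":[0.35,-0.008,0.011],"rot":[0,0,0]},{"gripper":-1,"linear":[0.375,-0.008,0.011],"rot":[0,0,0]},{"gripper":-1,"linear":[0.4,-0.008,0.011],"rot":[0,0,0]},{"gripper":-1,"linear":[0.425,-0.008,0.011],"rot":[0,0,0]},{"gripper":-1,"linear":[0.45,-0.008,0.011],"rot":[0,0,0]}]'

```text
t: 21.47
tool_pos: [0.6393, -0.1467, 0.0176]
tcp_rot: [0.703, 0.712, -0.0, -0.0]
ft_force: [-0.1, -0.8, -0.9]
grip_width: 0.291
grip_force: 59.2
```

Run:
```python
from st import *
d,P=stick(); plan((.639,-.015,.0188,.75))
import cv2
t=optics.get_image("top"); C=cloud(t).reshape(-1,3)
B=C[(abs(C[:,0]-.637)<.03)&(C[:,1]>.144)&(C[:,1]<.27)&(C[:,2]>.057)&(C[:,2]<.07)]
print("blank past guard",len(B), B[:,1].max() if len(B) else 0)
```

```text
0.04 y [-0.0065  0.0088] top z 0.0592
0.055 y [-0.0067  0.0086] top z 0.0592
0.07 y [-0.0069  0.0085] top z 0.0592
0.085 y [-0.007   0.0086] top z 0.0593
0.1 y [-0.0068  0.0084] top z 0.0592
0.115 y [-0.0068  0.0087] top z 0.0592
nose fwd 0.1129
now 21.5167 [ 0.6396 -0.144   0.0175] yaw_y 0.84 q [-0.12  0.71  0.52  1.43 -0.37  1.1   0.48] w 0.292 F [ 0.4  0.2 -1.3]
lin [0.516, 0.005, -0.004] rot [-0.0, -0.002, 0.001] rows 4.0
blank past guard 62 0.2699232299956785
```

Emit:
carry_out --steps '[{"gripper":-1,"linear":[0.025,0,-0.002],"rot":[0,0,0]},{"gripper":-1,"linear":[0.05,0,-0.002],"rot":[0,0,0]},{"gripper":-1,"linear":[0.075,0,-0.002],"rot":[0,0,0]},{"gripper":-1,"linear":[0.1,0,-0.002],"rot":[0,0,0]},{"gripper":-1,"linear":[0.125,0,-0.002],"rot":[0,0,0]},{"gripper":-1,"linear":[0.15,0,-0.002],"rot":[0,0,0]},{"gripper":-1,"linear":[0.18,0,-0.002],"rot":[0,0,0]},{"gripper":-1,"linear":[0.21,0,-0.002],"rot":[0,0,0]},{"gripper":-1,"linear":[0.24,0,-0.002],"rot":[0,0,0]},{"gripper":-1,"linear":[0.27,0,-0.002],"rot":[0,0,0]},{"gripper":-1,"linear":[0.3,0,-0.002],"rot":[0,0,0]},{"gripper":-1,"linear":[0.33,0,-0.002],"rot":[0,0,0]},{"gripper":-1,"linear":[0.36,0,-0.002],"rot":[0,0,0]},{"gripper":-1,"linear":[0.385,0,-0.002],"rot":[0,0,0]},{"gripper":-1,"linear":[0.41,0,-0.002],"rot":[0,0,0]},{"gripper":-1,"linear":[0.43,0,-0.002],"rot":[0,0,0]},{"gripper":-1,"linear":[0.45,0,-0.002],"rot":[0,0,0]},{"gripper":-1,"linear":[0.465,0,-0.002],"rot":[0,0,0]},{"gripper":-1,"linear":[0.465,0,-0.002],"rot":[0,0,0]},{"gripper":-1,"linear":[0.465,0,-0.002],"rot":[0,0,0]}]'

```text
t: 23.23
tool_pos: [0.638, -0.0297, 0.0182]
tcp_rot: [0.702, 0.712, 0.001, -0.0]
ft_force: [-0.5, 1.0, 0.1]
grip_width: 0.292
grip_force: 59.1
```

```bash
cat > bl.py <<'E'
from st import *
def blank():
    t=optics.get_image("top"); C=cloud(t).reshape(-1,3)
    B=C[(abs(C[:,0]-.637)<.03)&(C[:,1]>.13)&(C[:,1]<.265)&(C[:,2]>.057)&(C[:,2]<.07)]
    print("blank",len(B),np.percentile(B,[1,99],axis=0).round(4).tolist() if len(B) else 0)
    S=C[(abs(C[:,0]-.637)<.03)&(C[:,1]>.24)&(C[:,1]<.3)&(C[:,2]>.07)]; print("stop",len(S),np.percentile(S,[3,97],axis=0).round(4).tolist() if len(S) else 0)
E
python3 - <<'E'
from bl import *
plan((.639,-.015,.0175,.75)); blank()
E
```

```text
now 23.2333 [ 0.638  -0.0297  0.0182] yaw_y 0.76 q [-0.31  0.67  0.52  1.49 -0.36  1.08  0.3 ] w 0.292 F [-0.5  1.   0.1]
lin [0.059, 0.005, 0.003] rot [0.0, -0.001, 0.0] rows 1.0
blank 486 [[0.6108, 0.1489, 0.0574], [0.66, 0.2642, 0.0692]]
stop 3 [[0.609, 0.2647, 0.0703], [0.6236, 0.2676, 0.0724]]
```

Emit:
carry_out --steps '[{"gripper":-1,"linear":[0.015,0,0],"rot":[0,0,0]},{"gripper":-1,"linear":[0.03,0,0],"rot":[0,0,0]},{"gripper":-1,"linear":[0.04,0,0],"rot":[0,0,0]},{"gripper":-1,"linear":[0.05,0,0],"rot":[0,0,0]},{"gripper":-1,"linear":[0.055,0,0],"rot":[0,0,0]},{"gripper":-1,"linear":[0.06,0,0],"rot":[0,0,0]},{"gripper":-1,"linear":[0.06,0,0],"rot":[0,0,0]},{"gripper":-1,"linear":[0.06,0,0],"rot":[0,0,0]}]'

```text
t: 23.95
tool_pos: [0.6378, -0.0157, 0.0182]
tcp_rot: [0.703, 0.712, 0.0, -0.0]
ft_force: [-0.9, -1.6, -0.4]
grip_width: 0.291
grip_force: 59.2
```

Run:
```python
from bl import *; import cv2
plan((.639,-.015,.0175,.75)); blank()
t=optics.get_image("top"); cv2.imwrite("pics/d.png",cv2.resize(t["img"][150:215,180:320],(800,371),interpolation=cv2.INTER_CUBIC))
```

```text
now 23.95 [ 0.6378 -0.0157  0.0182] yaw_y 0.72 q [-0.33  0.67  0.52  1.49 -0.36  1.07  0.28] w 0.291 F [-0.9 -1.6 -0.4]
lin [0.003, 0.005, 0.003] rot [0.0, -0.0, -0.0] rows 1.0
blank 533 [[0.6103, 0.1489, 0.0575], [0.6587, 0.2643, 0.0691]]
stop 5 [[0.6151, 0.2606, 0.0702], [0.6534, 0.2686, 0.0718]]
```

View pics/d.png

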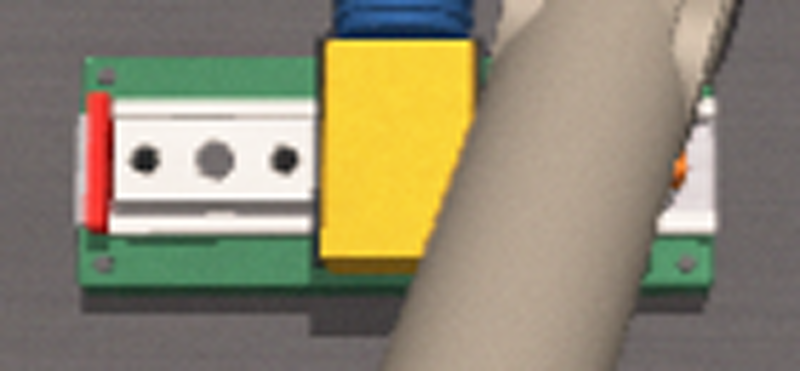

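The blank's left end (113) is almost on the red stop (110) in this crop. One more small press, watching the force.

Emit:
carry_out --steps '[{"gripper":-1,"linear":[0.005,0,0],"rot":[0,0,0]},{"gripper":-1,"linear":[0.01,0,0],"rot":[0,0,0]},{"gripper":-1,"linear":[0.015,0,0],"rot":[0,0,0]},{"gripper":-1,"linear":[0.015,0,0],"rot":[0,0,0]},{"gripper":-1,"linear":[0.015,0,0],"rot":[0,0,0]},{"gripper":-1,"linear":[0.015,0,0],"rot":[0,0,0]}]'

```text
t: 24.55
tool_pos: [0.6377, -0.0119, 0.0181]
tcp_rot: [0.703, 0.712, 0.0, -0.0]
ft_force: [0.8, -1.5, -0.6]
grip_width: 0.293
grip_force: 59.2
```

Run:
```python
from bl import *; import cv2
plan((.639,-.015,.0175,.75))
t=optics.get_image("top"); g=cv2.cvtColor(t["img"],6)
print("mark now",g[176:181,200:235].mean(0).round().astype(int).tolist())
print(world(t,180+215/5.714-.4,150+160/5.714-.4,.064))
```

```text
now 24.55 [ 0.6377 -0.0119  0.0181] yaw_y 0.73 q [-0.34  0.67  0.52  1.49 -0.36  1.07  0.27] w 0.293 F [ 0.8 -1.5 -0.6]
lin [-0.012, 0.005, 0.003] rot [0.0, -0.0, -0.0] rows 1.0
mark now [241, 208, 122, 70, 68, 88, 184, 236, 241, 241, 241, 241, 236, 165, 116, 111, 110, 111, 124, 182, 238, 243, 243, 244, 243, 243, 178, 98, 70, 71, 125, 235, 243, 244, 138]
[0.63390606 0.2010917  0.064     ]
```

Emit:
carry_out --steps '[{"gripper":-1,"linear":[0.004,0,0],"rot":[0,0,0]},{"gripper":-1,"linear":[0.008,0,0],"rot":[0,0,0]},{"gripper":-1,"linear":[0.012,0,0],"rot":[0,0,0]},{"gripper":-1,"linear":[0.012,0,0],"rot":[0,0,0]},{"gripper":-1,"linear":[0.012,0,0],"rot":[0,0,0]},{"gripper":-1,"linear":[0.012,0,0],"rot":[0,0,0]}]'

```text
t: 25.1
tool_pos: [0.6376, -0.0117, 0.0184]
tcp_rot: [0.703, 0.711, -0.001, 0.001]
ft_force: [0.6, -5.1, 0.2]
grip_width: 0.294
grip_force: 59.3
```

Run:
```python
from bl import *; import cv2
plan((.639,-.25,.0225,.75))
t=optics.get_image("top"); g=cv2.cvtColor(t["img"],6)
r=243-g[176:181,200:232].mean(0); print(r.astype(int).tolist())
```

```text
now 25.1 [ 0.6376 -0.0117  0.0184] yaw_y 0.64 q [-0.34  0.67  0.52  1.49 -0.35  1.07  0.27] w 0.294 F [ 0.6 -5.1  0.2]
lin [-0.953, -0.005, -0.014] rot [0.0, 0.002, -0.001] rows 6.0
[1, 47, 129, 172, 174, 139, 37, 5, 1, 1, 1, 1, 10, 81, 127, 132, 132, 132, 119, 54, 4, 0, 0, 0, 0, 3, 75, 149, 169, 164, 108, 8]
```

Force is 5 N and the nose no longer advances, so the blank is on the stop. Withdrawing the stick straight back.

Emit:
carry_out --steps '[{"gripper":-1,"linear":[-0.03,0,0],"rot":[0,0,0]},{"gripper":-1,"linear":[-0.08,0,-0.005],"rot":[0,0,0]},{"gripper":-1,"linear":[-0.15,0,-0.01],"rot":[0,0,0]},{"gripper":-1,"linear":[-0.23,0,-0.01],"rot":[0,0,0]},{"gripper":-1,"linear":[-0.32,0,-0.01],"rot":[0,0,0]},{"gripper":-1,"linear":[-0.41,0,-0.01],"rot":[0,0,0]},{"gripper":-1,"linear":[-0.5,0,-0.01],"rot":[0,0,0]},{"gripper":-1,"linear":[-0.59,0,-0.01],"rot":[0,0,0]},{"gripper":-1,"linear":[-0.68,0,-0.01],"rot":[0,0,0]},{"gripper":-1,"linear":[-0.76,0,-0.01],"rot":[0,0,0]},{"gripper":-1,"linear":[-0.83,0,-0.01],"rot":[0,0,0]},{"gripper":-1,"linear":[-0.88,0,-0.01],"rot":[0,0,0]},{"gripper":-1,"linear":[-0.9,0,-0.06],"rot":[0,0,0]},{"gripper":-1,"linear":[-0.9,0,-0.15],"rot":[0,0,0]},{"gripper":-1,"linear":[-0.9,0,-0.25],"rot":[0,0,0]},{"gripper":-1,"linear":[-0.9,0,-0.32],"rot":[0,0,0]},{"gripper":-1,"linear":[-0.9,0,-0.32],"rot":[0,0,0]},{"gripper":-1,"linear":[-0.9,0,-0.32],"rot":[0,0,0]}]'

```text
t: 26.65
tool_pos: [0.6414, -0.2341, 0.0992]
tcp_rot: [0.702, 0.712, 0.001, 0.001]
ft_force: [-0.6, -0.9, -0.7]
grip_width: 0.29
grip_force: 59.2
```

Run:
```python
from bl import *; import cv2
stick()
plan((.449,-.042,.09,.5),(.449,-.042,.0,.5))
t=optics.get_image("top"); g=cv2.cvtColor(t["img"],6)
r=243-g[176:181,200:232].mean(0); print(r.astype(int).tolist())
```

```text
0.04 y [-0.0075  0.0123] top z 0.142
0.055 y [-0.0055  0.0098] top z 0.1406
0.07 y [-0.0057  0.0097] top z 0.1407
0.085 y [-0.0056  0.0098] top z 0.1407
0.1 y [-0.0056  0.0096] top z 0.1408
0.115 y [-0.0058  0.0098] top z 0.1407
nose fwd 0.1149
now 26.7 [ 0.6403 -0.2335  0.0976] yaw_y 0.75 q [ 0.02  0.69  0.54  1.25 -0.35  1.29  0.57] w 0.291 F [-1.  -0.2 -1.1]
lin [0.776, -0.755, 0.032] rot [-0.0, -0.001, 0.003] rows 7.0
lin [0.775, -0.755, 0.392] rot [-0.0, -0.001, 0.003] rows 7.0
[3, 51, 133, 175, 177, 141, 39, 6, 4, 4, 4, 3, 13, 84, 130, 134, 134, 134, 121, 57, 6, 1, 2, 1, 1, 6, 73, 147, 171, 165, 120, 10]
```

Emit:
carry_out --steps '[{"gripper":-1,"linear":[0,-0.08,0],"rot":[0,0,0]},{"gripper":-1,"linear":[0.04,-0.2,0],"rot":[0,0,0]},{"gripper":-1,"linear":[0.12,-0.32,0],"rot":[0,0,0]},{"gripper":-1,"linear":[0.22,-0.43,0],"rot":[0,0,0]},{"gripper":-1,"linear":[0.32,-0.53,0],"rot":[0,0,0]},{"gripper":-1,"linear":[0.43,-0.62,0],"rot":[0,0,0]},{"gripper":-1,"linear":[0.54,-0.69,0],"rot":[0,0,0]},{"gripper":-1,"linear":[0.65,-0.74,0.01],"rot":[0,0,0]},{"gripper":-1,"linear":[0.73,-0.755,0.04],"rot":[0,0,0]},{"gripper":-1,"linear":[0.775,-0.755,0.12],"rot":[0,0,0]},{"gripper":-1,"linear":[0.775,-0.755,0.22],"rot":[0,0,0]},{"gripper":-1,"linear":[0.775,-0.755,0.32],"rot":[0,0,0]},{"gripper":-1,"linear":[0.775,-0.755,0.39],"rot":[0,0,0]},{"gripper":-1,"linear":[0.775,-0.755,0.39],"rot":[0,0,0]},{"gripper":-1,"linear":[0.775,-0.755,0.39],"rot":[0,0,0]}]'

```text
t: 28.0
tool_pos: [0.4471, -0.0427, -0.0008]
tcp_rot: [0.703, 0.712, -0.002, -0.002]
ft_force: [0.8, -0.5, -0.5]
grip_width: 0.29
grip_force: 59.2
```

Run:
```python
from bl import *
stick(); plan((.449,-.042,-.0195,.5))
```

```text
0.04 y [-0.011   0.0107] top z 0.0464
0.055 y [-0.0077  0.0072] top z 0.0409
0.07 y [-0.0078  0.0071] top z 0.0409
0.085 y [-0.008   0.0069] top z 0.0409
0.1 y [-0.0082  0.0068] top z 0.0409
0.115 y [-0.008   0.0064] top z 0.0407
nose fwd 0.1154
now 28.05 [ 4.488e-01 -4.290e-02  4.000e-04] yaw_y 0.71 q [-0.37  0.36  0.52  2.03 -0.24  0.81  0.3 ] w 0.288 F [ 0.2 -1.3 -0.9]
lin [0.004, 0.001, 0.08] rot [-0.001, 0.0, 0.002] rows 1.0
```

Emit:
carry_out --steps '[{"gripper":-1,"linear":[0,0,0.03],"rot":[0,0,0]},{"gripper":-1,"linear":[0,0,0.055],"rot":[0,0,0]},{"gripper":-1,"linear":[0,0,0.07],"rot":[0,0,0]},{"gripper":-1,"linear":[0,0,0.078],"rot":[0,0,0]},{"gripper":-1,"linear":[0,0,0.078],"rot":[0,0,0]},{"gripper":-1,"linear":[0,0,0.078],"rot":[0,0,0]},{"gripper":-1,"linear":[0,0,0.078],"rot":[0,0,0]},{"gripper":1,"linear":[0,0,0.078],"rot":[0,0,0]},{"gripper":1,"linear":[0,0,0.078],"rot":[0,0,0]},{"gripper":1,"linear":[0,0,0.078],"rot":[0,0,0]},{"gripper":1,"linear":[0,0,0.078],"rot":[0,0,0]},{"gripper":1,"linear":[0,0,0.078],"rot":[0,0,0]},{"gripper":1,"linear":[0,0,0.078],"rot":[0,0,0]},{"gripper":1,"linear":[0,0,0.078],"rot":[0,0,0]},{"gripper":1,"linear":[0,0,-0.05],"rot":[0,0,0]},{"gripper":1,"linear":[0,0,-0.2],"rot":[0,0,0]},{"gripper":1,"linear":[0,0,-0.35],"rot":[0,0,0]},{"gripper":1,"linear":[0,0,-0.5],"rot":[0,0,0]},{"gripper":1,"linear":[0,0,-0.5],"rot":[0,0,0]},{"gripper":1,"linear":[0,0,-0.5],"rot":[0,0,0]}]'

```text
t: 29.72
tool_pos: [0.4515, -0.0429, 0.128]
tcp_rot: [0.703, 0.712, 0.002, 0.002]
ft_force: [-1.1, -0.5, 0.8]
grip_width: 1.003
grip_force: 0.0
```

Run:
```python
from bl import *
d=optics.get_image("wrist"); P=cloud(d).reshape(-1,3)
S=P[(abs(P[:,0]-.449)<.05)&(P[:,1]>-.12)&(P[:,1]<.2)&(P[:,2]>.012)&(P[:,2]<.05)]
print(np.percentile(S[:,1],[.3,99.7]))
for y in (-.06,-.04,-.02,.02,.06,.1,.12):
    q=S[abs(S[:,1]-y)<.003]
    if len(q): print(y,np.percentile(q[:,0],[2,98]).round(4),np.median(q[:,2]).round(4))
plan((.449,-.042,.1,.5))
t=optics.get_image("top"); g=t["img"].mean(2)
r=243-g[176:181,200:232].mean(0); print(r.astype(int).tolist())
```

```text
[-0.07734564  0.12010095]
-0.06 [0.4391 0.4645] 0.0405
-0.04 [0.4392 0.464 ] 0.0407
-0.02 [0.4383 0.4636] 0.0407
0.02 [0.4429 0.4572] 0.0208
0.06 [0.442  0.4565] 0.0208
0.1 [0.4402 0.4559] 0.0207
0.12 [0.4336 0.4626] 0.0227
now 29.7667 [ 0.4496 -0.0427  0.1261] yaw_y 0.73 q [-0.44  0.17  0.57  1.89 -0.11  1.11  0.18] w 1.002 F [ 0.3  0.1 -1.4]
lin [0.003, -0.003, 0.104] rot [0.001, -0.0, 0.003] rows 1.0
[3, 49, 132, 172, 175, 141, 39, 5, 3, 3, 2, 2, 12, 84, 126, 131, 131, 133, 118, 54, 5, 0, 1, 1, 1, 5, 70, 147, 169, 162, 118, 9]
```

The stick lies flat on the mat with its middle near (0.450, 0.022), the blank is on the stop, and the hand is clear.

```bash
python3 -c "
from rig import job
print(job.hand_in())"
```

```text
the job is handed in; nothing more can be done
None
```

The blank is through the guard and against the red end stop, the push stick lies underside down on the green mat with the hand clear, and I handed the job in at about 30 s; no verdict was returned.

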